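Turn the look-alike remotes over and sort them by their underside mark

TASK

Take the remotes out of the tilted-out walnut bin, turn each over to see the white mark on its underside, and lean it lengthwise, marked side out, in a slot of the matching sloped stand: ring-marked remotes in the stand with the ring emblem, bar-marked ones in the stand with the bar emblem, one remote to a slot. When the bin is empty, push it fully shut (upright). There are three or four remotes; leave the coaster, the bottle opener and the white remote alone.

Things in the scene. Friction and masses are not known exactly. Their poses are not given: they have to be found in the camera images.
- remote_1: Black remote control, box 114 long (x) x 40 wide (y) x 18 thick (z), about 90 g; origin at the centre of its underside, z out of the button side. All four look alike from the button side. White mark under it, 15 from the middle towards +x: a ring 26 across. Starts in a bin slot, buttons out, +x end down; may be absent (None).
- remote_2: Black remote control, box 114 long (x) x 40 wide (y) x 18 thick (z), about 90 g; origin at the centre of its underside, z out of the button side. All four look alike from the button side. White mark under it, 15 from the middle towards +x: a ring 26 across. Starts in a bin slot, buttons out, +x end down; may be absent (None).
- remote_3: Black remote control, box 114 long (x) x 40 wide (y) x 18 thick (z), about 90 g; origin at the centre of its underside, z out of the button side. All four look alike from the button side. White mark under it, 15 from the middle towards +x: a bar 34 x 9, lying across the remote. Starts in a bin slot, buttons out, +x end down; may be absent (None).
- remote_4: Black remote control, box 114 long (x) x 40 wide (y) x 18 thick (z), about 90 g; origin at the centre of its underside, z out of the button side. All four look alike from the button side. White mark under it, 15 from the middle towards +x: a bar 34 x 9, lying across the remote. Starts in a bin slot, buttons out, +x end down; may be absent (None).
- ring_stand: Fixed pale wood stand with an dark steel ring 32 across flat on its base plate, 72 from the origin along +x (away from the robot), 10 high. Origin at the underside of the plate (140 x 154 x 8, x from -45 to 95); y runs along the stand; only position and yaw vary. It carries a trough with two slots 84 apart, each 52 wide inside, between walls 58 high (32 thick in the middle, 6 at the ends); trough shape: see the slots.
- bar_stand: Fixed pale wood stand with an dark steel bar 44 x 8 flat on its base plate, 72 from the origin along +x (away from the robot), 10 high. Origin at the underside of the plate (140 x 154 x 8, x from -45 to 95); y runs along the stand; only position and yaw vary. It carries a trough with two slots 84 apart, each 52 wide inside, between walls 58 high (32 thick in the middle, 6 at the ends); trough shape: see the slots.
- ring_stand_slot0 (a point): Middle of the -y slot of the ring stand, where backrest and trough floor meet; axes as the stand's. The backrest rises from here 64 mm along (-sin 0.55, 0, cos 0.55) (leaning towards the robot) and faces (cos 0.55, 0, sin 0.55); the trough floor is square to it, 34 wide, with a 22 high lip. A remote stands on the floor and lies on the backrest, its upper 50 mm free.
- ring_stand_slot1 (a point): Middle of the +y slot of the ring stand, where backrest and trough floor meet; axes as the stand's. The backrest rises from here 64 mm along (-sin 0.55, 0, cos 0.55) (leaning towards the robot) and faces (cos 0.55, 0, sin 0.55); the trough floor is square to it, 34 wide, with a 22 high lip. A remote stands on the floor and lies on the backrest, its upper 50 mm free.
- bar_stand_slot0 (a point): Middle of the -y slot of the bar stand, where backrest and trough floor meet; axes as the stand's. The backrest rises from here 64 mm along (-sin 0.55, 0, cos 0.55) (leaning towards the robot) and faces (cos 0.55, 0, sin 0.55); the trough floor is square to it, 34 wide, with a 22 high lip. A remote stands on the floor and lies on the backrest, its upper 50 mm free.
- bar_stand_slot1 (a point): Middle of the +y slot of the bar stand, where backrest and trough floor meet; axes as the stand's. The backrest rises from here 64 mm along (-sin 0.55, 0, cos 0.55) (leaning towards the robot) and faces (cos 0.55, 0, sin 0.55); the trough floor is square to it, 34 wide, with a 22 high lip. A remote stands on the floor and lies on the backrest, its upper 50 mm free.
- bin_base: Fixed walnut base of the tilt-out bin: plate 60 x 366 x 8, an upright cheek (50 x 8, top 63 high) beyond each end of the bin. Origin at the plate's underside under the hinge line, mid width; the hinge lies 12 above it along y; x points away from the robot. The small chrome button on one cheek plays no part.
- bin (a joint): Hinge of the walnut bin (316 wide): 0 = tilted out, leaning 0.55 rad from vertical to the robot (-x of the base); 0.55 = shut, upright. Trough like the stands' with four slots 84 apart; its 8 thick panel reaches 72 from the hinge, remotes' upper 50 mm are free. Friction keeps it where left; pushing the panel's upper edge away from the robot with 4 to 8 N swings it.
- bin_lip (a point): Middle of the upper edge of the bin panel's outer (robot-side) face, 72 mm from the hinge.
- coaster: White ceramic coaster, 94 across, 8 thick, lying on the shelf; origin at its underside. Leave it.
- opener: Steel bottle opener, about 130 x 40 x 6, lying on the shelf; origin at its underside. Leave it.
- stream_remote: White streaming-box remote, 140 x 38 x 16, lying on the shelf; origin at its underside. Leave it.
Mind the look-alikes: they are no part of the job. What is shaped like the remote_1 but orange is not meant. What is shaped like the remote_3 but orange is not meant.

How it is judged:
On the way, in this order (a step that is already met when the one before it is completed fails the run):
1. every remote leans turned over, marked side out, in a slot of the stand that matches its mark (angle between remote_1's own z axis and vertical between 1.9 and 2.35 rad and x of remote_1 in the frame of ring_stand between -0.025809 and 0.00219097 m and z of remote_1 in the frame of ring_stand between 0.069004 and 0.093004 m and y of remote_1 in the frame of ring_stand between -0.065 and 0.065 m and angle between the y axis of each of remote_1, remote_2 and the y axis of ring_stand, either way round below 0.2 rad and angle between remote_2's own z axis and vertical between 1.9 and 2.35 rad and x of remote_2 in the frame of ring_stand between -0.025809 and 0.00219097 m and z of remote_2 in the frame of ring_stand between 0.069004 and 0.093004 m and y of remote_2 in the frame of ring_stand between -0.065 and 0.065 m and angle between remote_3's own z axis and vertical between 1.9 and 2.35 rad and x of remote_3 in the frame of bar_stand between -0.025809 and 0.00219097 m and z of remote_3 in the frame of bar_stand between 0.069004 and 0.093004 m and y of remote_3 in the frame of bar_stand between -0.065 and 0.065 m and angle between the y axis of each of remote_3, remote_4 and the y axis of bar_stand, either way round below 0.2 rad and angle between remote_4's own z axis and vertical between 1.9 and 2.35 rad and x of remote_4 in the frame of bar_stand between -0.025809 and 0.00219097 m and z of remote_4 in the frame of bar_stand between 0.069004 and 0.093004 m and y of remote_4 in the frame of bar_stand between -0.065 and 0.065 m), for 0.3 s.
2. then the empty bin is pushed shut (value of joint bin above 0.5 rad), for 0.2 s.
At the end, for the whole second after the job is handed in: Every remote present rests still, marked side out, lengthwise on the slope of its matching stand (within about 12 mm of lying on the backrest and standing on the trough floor, square to the stand within 0.2 rad), and the bin is shut (joint above 0.50 of 0.55 rad) (all of step 1 and value of joint bin above 0.5 rad and linear speed of each of remote_1, remote_2, remote_3, remote_4 below 0.03 m/s and velocity of joint bin below 0.05 rad/s); the robot touches nothing.
It fails at once if the coaster is moved more than 40 mm (distance of coaster from where it was at the start of the episode above 0.04 m).
It fails at once if the bottle opener is moved more than 40 mm (distance of opener from where it was at the start of the episode above 0.04 m).
It fails at once if the white remote is moved more than 40 mm (distance of stream_remote from where it was at the start of the episode above 0.04 m).
Of remote_1, remote_2, remote_3, remote_4 only 3 to 4 are there at a start; the rules pass over those that are not, and their reading is None.
At some moment in a run one of remote_1, remote_2, remote_3, remote_4 may be knocked a few centimetres aside while the robot is not near it.
It also fails if it takes over 210 s, if anything falls off the work surface, if the arm or the gripper's body presses on something with over 40 N, if the wrist force passes 120 N, or if a joint passes its speed limit or range.

ROBOT

A 6-joint arm with a two-finger parallel gripper is mounted at the origin on the work surface. World frame = base frame: x ahead of the robot, y to its left, z up, the work surface at z = 0. Lengths are in m, angles in rad, forces in N, time in s.
With the tool pointing down it reaches from about 0.4 to 0.825 m from the base axis. Payload 7 kg.
Tool frame: the origin (TCP) lies on the centre line of the jaws, within the pads' length; the fingertips stand 22 mm ahead of it and the grasp point (between the pads) lies 3 mm ahead of it; z points along the fingers, y is the line along which they close (so a half turn about z gives the same grasp; the last joint's range is limited). The gripper opens to 88 mm and grips with 3 to 60 N. Pads are 19 mm wide; open, the fingers measure 130 mm over their backs; the gripper's body (78 mm by 193 mm) begins 47 mm behind the grasp point.
Start: joints at [-0.828, 0.359, 0.012, 0, -1.224, -0.288], TCP at [0.296, -0.606, 0.249] pointing down, gripper open.
Joint ranges: [-3.07, 3.07], [-1.43, 2.12], [-1.02, 1.25], [-3.03, 1.67], [-3.05, -0], [-3.03, 3.03]. Speed limits (rad/s): [2.39, 2.39, 3.01, 3.14, 3.14, 3.14].

INTERFACE

Orientations are given as [roll, pitch, yaw] about the fixed x, y, z axes, in that order (R = Rz(yaw) Ry(pitch) Rx(roll)).
In Python, from station import monitor, viewer, order gives the robot as it stands. The module is installed in compiled form; this text tells all that it offers.
- The arm moves only by the tool servo_tool, never from a script. Its argument "targets" is a list of rows, each an object with "angular": the turn, a rotation vector about the tool's x, y, z in degrees, a list of three; "xyz": the shift along the tool's x, y, z in cm, a list of three; "claw": the finger opening in cm, from 0 to 8.76. A call has 1 to 20 rows; each row shifts and turns the commanded pose from where the row before left it, along the tool's axes as they then stand; what a row does not reach is not made up. A row lasts 1/10 s, in which the tool goes at most 50 mm and 8.59 degrees, less where a joint would pass 70% of its speed; a pose out of reach is approached as far as the arm can. A call is refused whole if a number of a shift passes 5 or a number of a turn 8.59, either way. A call with a gripper value outside its range is refused whole. The fingers move at their own pace and stop on an object; "force" is the grip in N (left out, the last holds). Time passes only in rows, so rows that do not move let the fingers close. It gives the time, the measured TCP pose, the force, the opening and the grip force at its end, in the units of the state.
- monitor.get_state(): the state, without advancing time (a new reading comes with each control period).
- viewer.grab_frame(name): name is "side" or "top"; returns a dict with "color" (400x640x3 uint8, blue, green, red), "fovy" (degrees; the focal length in pixels is half the picture's height over the tangent of half this angle, whatever the lens; pixels are square), "cx", "cy" (the principal point, pixels), "k1" (the pictures are not rectified: a ray, as slopes to the right and down, at radius r is drawn at 1 + k1 r^2 times it, then the intrinsics apply), "R" (3x3) and "t" (3): a world point X has camera coordinates R X + t. Camera axes: x right, y down, z forward; pixel columns grow to the right and rows downward; lengths in m; the calibration is good to about 2 mm. A picture is of the moment at which its call begins. There is no depth.
- order.job_done(): hands the job in; it is judged then, once.
The state is a dict: "t": time; "q": joint angles; "qd": joint speeds; "joint_efforts": joint torques, N m; "eef_pos": TCP position; "ee_rot": TCP orientation; "force": force on the tool from outside, world axes, zero at the start; "moment": the same for the moment, N m; "width": finger opening in m; "gripper_force": force on a finger pad.
Only numpy, scipy, OpenCV 4.12 (cv2) and the standard library are available. Lean on these libraries where they do the work, as an engineer would, in place of code of your own. Each camera call takes 0.05 s, during which the arm holds its last target. There are 200 camera calls.

## Working session

There is one attempt and no reset: what is moved stays moved. The work goes in short steps, Python scripts to look and compute and a tool call to move; the robot and the scene stay as the last step left them, time stands still between calls to the robot, and variables do not carry over. Pictures are saved under pics/ and viewed, at most 14 in all, crops included, and the job is handed in when it is done.

Besides the shell and the picture viewer there is one more tool, called after ">>>" in YAML: its name, and indented under it one key for each argument. servo_tool: Moves the arm, as the interface text tells. Its arguments: {"type":"object","properties":{"targets":{"type":"array"},"force":{"type":"number"}},"required":["targets"]}

```bash
mkdir -p pics; ls; python3 - <<'E'
from station import monitor, viewer, order
import cv2
print(monitor.get_state())
for n in("side","top"):
    f=viewer.grab_frame(n); cv2.imwrite(f"pics/{n}0.png",f["color"]); print(n,{k:v for k,v in f.items() if k!="color"})
E
```

```text
pics
{'t': 0.0, 'q': array([-8.27902596e-01,  3.59342668e-01,  1.10275329e-02, -3.99232095e-04,
       -1.22413290e+00, -2.88123129e-01]), 'qd': array([ 0.00122942, -0.0001075 ,  0.00037754,  0.00186862, -0.00078957,
       -0.00065292]), 'joint_efforts': array([-1.24684384e-04, -5.82724643e+01,  2.93055296e+01,  6.99744165e+00,
        6.64417574e-03, -1.48662589e-04]), 'eef_pos': array([ 0.29628002, -0.6059542 ,  0.2476288 ]), 'ee_rot': array([ 3.13990237e+00, -1.09556950e-04, -2.68695791e+00]), 'force': array([ 0.26408637, -0.02380927, -0.45056564]), 'moment': array([ 0.02811163, -0.01645239,  0.03032937]), 'gripper_force': 0.0, 'width': 0.08762320169502454}
side {'fovy': 55.03514899841319, 'cx': 322.8249156797936, 'cy': 199.67279598360548, 'k1': -0.09412568162144883, 'R': array([[-0.98525748, -0.17009908,  0.01827557],
       [-0.09896733,  0.47956584, -0.87190715],
       [ 0.13954627, -0.86086172, -0.48933008]]), 't': array([0.53066125, 0.11675363, 0.89703739])}
top {'fovy': 51.38350034934435, 'cx': 308.97870789944574, 'cy': 199.56158272911847, 'k1': 0.010789601423100259, 'R': array([[ 0.01108324, -0.99982639,  0.01497823],
       [-0.99751444, -0.01209752, -0.06941614],
       [ 0.06958529, -0.01417164, -0.99747534]]), 't': array([-0.04280313,  0.53948078,  1.17051538])}
```

View pics/top0.png

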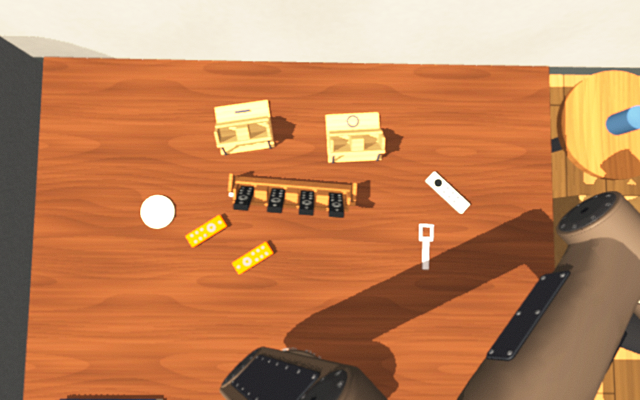

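View pics/side0.png

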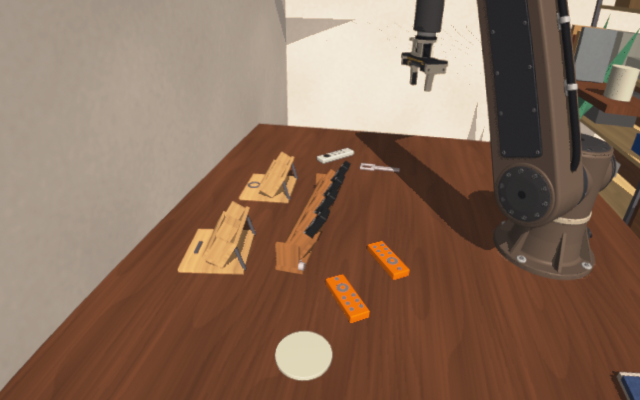

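Four remotes are in the bin. The bar stand is at about (243,127) and the ring stand at about (354,137) in the top view. The bin runs from (232,190) to (355,195). I'll enlarge these for corners.

```bash
cat > h.py <<'E'
import numpy as np, cv2
from scipy.spatial.transform import Rotation as Rn
from station import monitor, viewer, order
def ray(f,px):
    px=np.atleast_2d(np.float64(px)); fl=200/np.tan(np.radians(f["fovy"])/2)
    d=(px-[f["cx"],f["cy"]])/fl; u=d.copy()
    for _ in range(20): u=d/(1+f["k1"]*(u**2).sum(1,keepdims=True))
    R=np.array(f["R"]);return -R.T@f["t"], np.c_[u,np.ones(len(u))]@R
def plane(f,px,z):
    c,d=ray(f,px); return c+d*((z-c[2])/d[:,2])[:,None]
def proj(f,X):
    p=np.atleast_2d(X)@np.array(f["R"]).T+f["t"]; u=p[:,:2]/p[:,2:]
    fl=200/np.tan(np.radians(f["fovy"])/2)
    return u*(1+f["k1"]*(u**2).sum(1,keepdims=True))*fl+[f["cx"],f["cy"]]
def tri(f,p,g,q):
    c,d=ray(f,p);e,h=ray(g,q);d=d[0];h=h[0]
    s=np.linalg.lstsq(np.c_[d,-h],e-c,rcond=None)[0];a=c+d*s[0];b=e+h*s[1]
    return (a+b)/2,np.linalg.norm(a-b)
def crop(name,n,box,k):
    f=viewer.grab_frame(name);x0,y0,x1,y1=box
    cv2.imwrite(f"pics/{n}.png",cv2.resize(f["color"][y0:y1,x0:x1],None,fx=k,fy=k,interpolation=cv2.INTER_CUBIC));return f
E
python3 - <<'E'
from h import *
f=crop("top","t1",(205,90,395,225),4); g=crop("side","s1",(175,140,365,280),4)
print(-np.array(f["R"]).T@f["t"],-np.array(g["R"]).T@g["t"])
E
```

```text
[ 0.45716362 -0.01968119  1.20565001] [0.40921453 0.8064991  0.53104757]
```

View pics/t1.png

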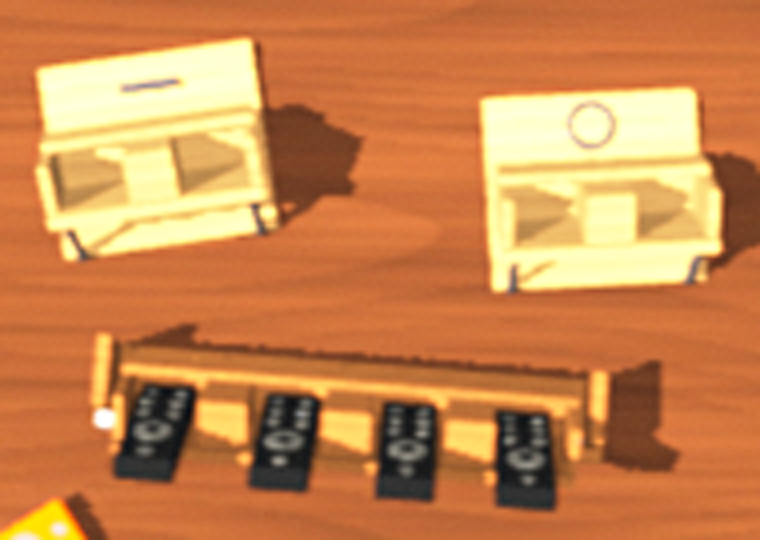

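View pics/s1.png

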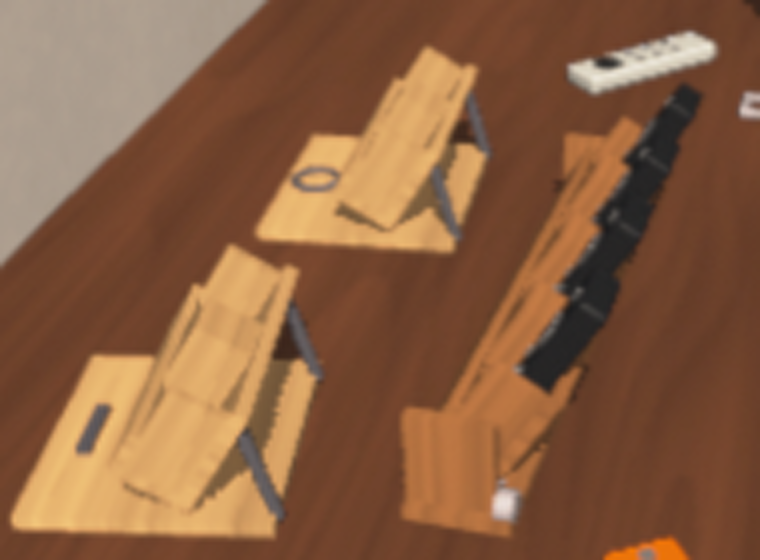

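Top crop: plate corners, emblems (150,85) and (592,125), cheeks, and d-pads near (153,430), (285,440), (407,450) and (525,458) are clear. Next I cast the rays.

```bash
python3 - <<'E'
from h import *
np.set_printoptions(precision=4,suppress=True)
f=viewer.grab_frame("top");g=viewer.grab_frame("side")
T=lambda u:(np.array(u,float)+.5)/4-.5+[205,90]
S=lambda u:(np.array(u,float)+.5)/4-.5+[175,140]
for n,c,e,sc,se in(("bar",[(38,70),(254,40),(278,230),(68,260)],(150,85),[(12,525),(275,535),(95,357)],(93,428)),("ring",[(482,99),(696,89),(708,277),(493,291)],(592,125),[(257,236),(455,250),(312,136)],(316,179))):
    P=plane(f,T(c),.008)[:,:2]; E=plane(f,T(e),.011)[0,:2]
    print(n,P.ravel(),"widths",np.linalg.norm(P[0]-P[1]),np.linalg.norm(P[0]-P[3]),"emb",E, "emb side",plane(g,S(se),.011)[0,:2])
    for a,b in((1,0),(2,3)): d=P[b]-P[a];print(" yaw",np.arctan2(-d[0],d[1]))
    print(" side corners",plane(g,S(sc),.008)[:,:2].ravel())
C=plane(f,T([(103,372),(598,416)]),.063)
print("cheeks",C, np.linalg.norm(C[0]-C[1]),np.arctan2(-(C[0]-C[1])[0],(C[0]-C[1])[1]))
D=plane(f,T([(153,430),(285,440),(407,450),(525,458)]),.081);print("dpads",D,np.linalg.norm(np.diff(D,axis=0),axis=1))
print("side proj of dpads (crop)",(proj(g,D)-[175,140])*4)
# orange remotes: dpad offset
im=f["color"];hsv=cv2.cvtColor(im,cv2.COLOR_BGR2HSV);m=cv2.inRange(hsv,(15,180,180),(35,255,255))
for k in cv2.findContours(m[:300],0,2)[0]:
    if cv2.contourArea(k)>200: print(cv2.minAreaRect(k))
E
```

```text
bar [0.8079 0.2433 0.8328 0.0863 0.6924 0.0664 0.6682 0.218 ] widths 0.15897321492458513 0.14196790626700867 emb [0.7973 0.1611] emb side [0.7987 0.1638]
 yaw 0.15740798274534193
 yaw 0.15812526487291198
 side corners [0.805  0.2487 0.6668 0.2275 0.8322 0.0919]
ring [ 0.7915 -0.0812  0.8013 -0.2384  0.6621 -0.2471  0.6498 -0.0904] widths 0.15741719220809294 0.14202533080931484 emb [ 0.7726 -0.1617] emb side [ 0.7746 -0.1583]
 yaw 0.06218829722199745
 yaw 0.07877634362053074
 side corners [ 0.7888 -0.0722  0.6487 -0.081   0.8041 -0.2344]
cheeks [[ 0.581   0.1811  0.063 ]
 [ 0.5548 -0.1605  0.063 ]] 0.34257333949858776 -0.07650786999782543
dpads [[ 0.5401  0.1433  0.081 ]
 [ 0.5344  0.054   0.081 ]
 [ 0.5286 -0.0287  0.081 ]
 [ 0.5241 -0.1088  0.081 ]] [0.0895 0.0829 0.0802]
side proj of dpads (crop) [[545.1646 355.1138]
 [585.1803 271.8935]
 [617.3919 206.6659]
 [642.6633 151.9166]]
((251.79127502441406, 257.6684875488281), (14.448643684387207, 40.93260192871094), 57.80426788330078)
((205.23036193847656, 230.66854858398438), (14.309969902038574, 41.233909606933594), 57.9946174621582)
```

```bash
cat >> h.py <<'E'
s,c=np.sin(.55),np.cos(.55)
def slope(yaw): # columns: out normal, y, up-slope
    return Rn.from_euler("z",yaw).as_matrix()@np.array([[c,0,-s],[0,1,0],[s,0,c]])
E
python3 - <<'E'
from h import *
f=viewer.grab_frame("top");g=viewer.grab_frame("side")
D=np.array([[0.5401,0.1433,0.081],[0.5344,0.054,0.081],[0.5286,-0.0287,0.081],[0.5241,-0.1088,0.081]])
out=[]
for F,b in((f,(225,170,365,220)),(g,(285,150,365,250))):
    k=5; x0,y0,x1,y1=b; im=cv2.resize(F["color"][y0:y1,x0:x1],None,fx=k,fy=k,interpolation=cv2.INTER_CUBIC)
    for d in D:
        X=[d+slope(-.0765)@np.array([n,w,u]) for n in(0,-.018) for w in(-.02,.02) for u in(.057,-.0)]
        for p in (proj(F,X)+.5-[x0,y0])*k: cv2.circle(im,tuple(int(v) for v in p),3,(0,255,0),-1)
    out.append(im)
H=np.zeros((out[0].shape[0]+0,1,3),np.uint8)
cv2.imwrite("pics/o1.png",out[0]);cv2.imwrite("pics/o2.png",out[1])
W=np.zeros((600,800,3),np.uint8);a=cv2.resize(out[0],(400,143)) 
W[:500,:400]=out[1];b=cv2.resize(out[0][:, :],None,fx=.57,fy=.57);W[:b.shape[0],400:400+b.shape[1]]=b
cv2.imwrite("pics/o.png",W)
E
```

```text
(no output)
```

View pics/o.png

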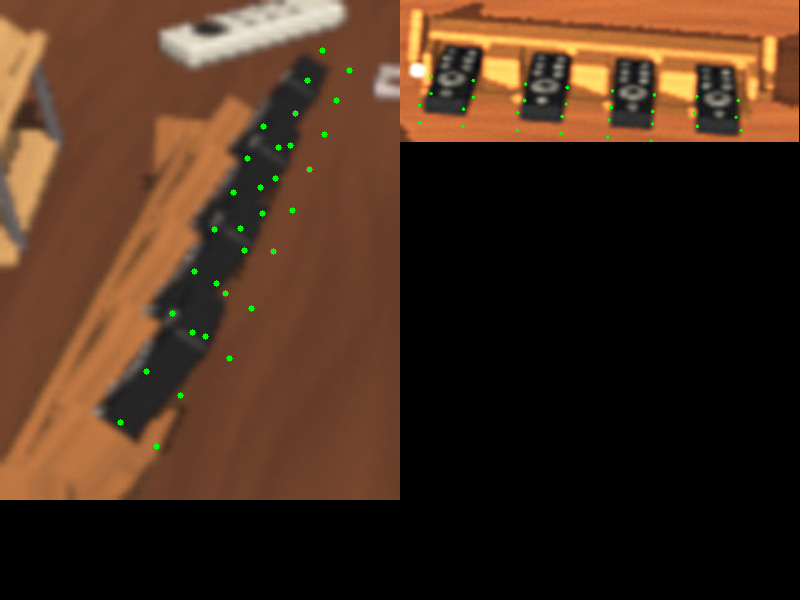

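The overlay is shifted: the d-pad isn't at the remote's middle. I'll brighten the crops to get the end-face corners.

```bash
python3 - <<'E'
from h import *
f=viewer.grab_frame("top");g=viewer.grab_frame("side")
W=np.zeros((600,800,3),np.uint8)
def cr(F,b,k):
    x0,y0,x1,y1=b;im=F["color"][y0:y1,x0:x1];im=(255*(im/255.)**.45).astype(np.uint8);return cv2.resize(im,None,fx=k,fy=k,interpolation=cv2.INTER_CUBIC)
W[:240,:800]=cr(f,(227,182,360,222),6)[:, :800] if 0 else cv2.copyMakeBorder(cr(f,(227,182,360,222),6),0,0,0,2,0)
b=cr(g,(300,158,355,240),4.2);W[250:250+b.shape[0],:b.shape[1]]=b
a=cr(g,(300,205,345,240),10);W[246:596,340:790]=a
cv2.imwrite("pics/g.png",W)
E
```

```text
(no output)
```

View pics/g.png

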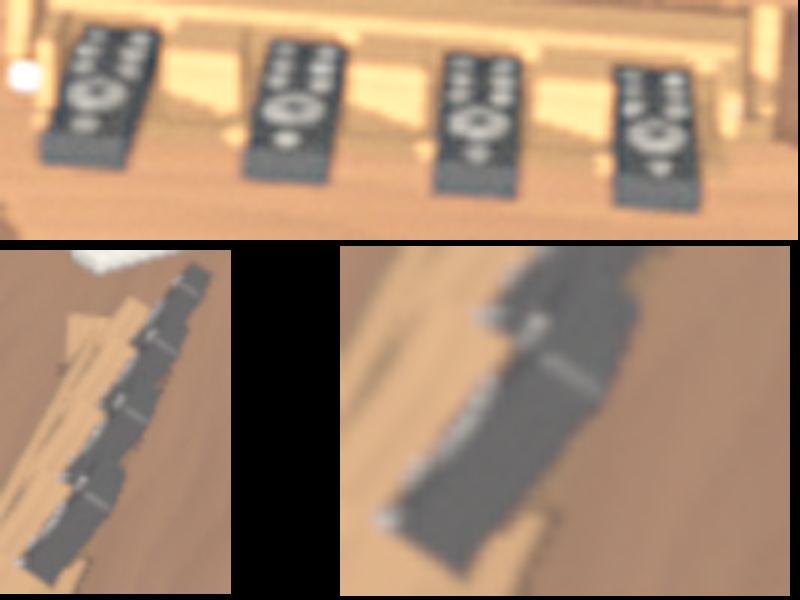

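```bash
python3 - <<'E'
from h import *
np.set_printoptions(precision=4,suppress=True)
f=viewer.grab_frame("top");g=viewer.grab_frame("side")
T=lambda u:(np.array(u,float)+.5)/6-.5+[227,182]
S=lambda u:(np.array(u,float)-[340,246]+.5)/10-.5+[300,205]
print(tri(f,T((41,163)),g,S((605,395))), tri(f,T((47,134)),g,S((540,352))))
E4=[(41,163,125,170),(245,180,328,185),(433,193,517,198),(616,204,699,211)]
B4=[(47,133,130,142),(250,150,334,157),(437,164,520,169),(614,177,697,182)]
for z in (.1,.11): 
  for e,b in zip(E4,B4):
    P=plane(f,T([e[:2],e[2:]]),z)[:,:2];Q=plane(f,T([b[:2],b[2:]]),z+.0094)[:,:2]
    d=P[0]-P[1];print(z,P.mean(0),Q.mean(0),np.hypot(*d),np.arctan2(-d[0],d[1]))
E
```

```text
(array([0.5064, 0.1616, 0.1198]), np.float64(0.0001577322105567365)) (array([0.5195, 0.1583, 0.1262]), np.float64(0.001489232793345555))
0.1 [0.5061 0.1463] [0.5184 0.1428] 0.03721828461438408 -0.07168306706423011
0.1 [0.5    0.0563] [0.5125 0.0535] 0.03678957574869002 -0.048621383988674174
0.1 [ 0.4953 -0.0272] [ 0.5077 -0.0286] 0.03729822824388516 -0.04785698503776358
0.1 [ 0.4909 -0.1082] [ 0.5029 -0.1065] 0.03696697261712158 -0.07247357269880879
0.11 [0.5056 0.1448] [0.5179 0.1413] 0.03688166557415102 -0.07168306706422627
0.11 [0.4997 0.0556] [0.512  0.0528] 0.036456834145808116 -0.04862138398867517
0.11 [ 0.4949 -0.0272] [ 0.5072 -0.0285] 0.036960886157221734 -0.0478569850377634
0.11 [ 0.4906 -0.1074] [ 0.5025 -0.1057] 0.03663262655653267 -0.07247357269880922
```

```bash
cat >> h.py <<'E'
BIN=[[.5115,.142,.123],[.506,.054,.123],[.501,-.028,.123],[.4965,-.1065,.123]]
YB=-.065
ST={"bar":((.726,.150),.158),"ring":((.7015,-.1655),.072)}
def toolR(yaw,opt):
    M=slope(yaw);z=-M[:,2];y=M[:,1]*(1 if opt==1 else -1);return np.c_[np.cross(y,z),y,z]
def binpose(i,opt,up=0,out=0,yaw=YB,top=None):
    M=slope(yaw);t=np.array(BIN[i] if top is None else top);return t-M[:,2]*(.019-up)+M[:,0]*out,toolR(yaw,opt)
def standpose(n,k,opt,up=0,out=0):
    (x,y),w=ST[n];M=slope(w);Z=Rn.from_euler("z",w).as_matrix()
    t=np.array([x,y,0])+Z@[-.0493,(-.042,.042)[k],.1249]
    return t-M[:,2]*(.019-up)+M[:,0]*out,toolR(w,opt)
def cur():
    s_=monitor.get_state();return np.array(s_["eef_pos"]),Rn.from_euler("xyz",s_["ee_rot"]).as_matrix(),s_
def plan(*poses):
    p,R,s_=cur();print("t",round(s_["t"],2),"q",np.round(s_["q"],2),"w",round(s_["width"],4),"pos",np.round(p,4))
    for P,Q in poses:
        rv=np.degrees(Rn.from_matrix(R.T@Q).as_rotvec());d=Q.T@(P-p)*100
        print("turn deg",np.round(rv,1),"(rows",int(np.ceil(np.linalg.norm(rv)/7)),") then shift cm",np.round(d,2),"(rows",int(np.ceil(np.linalg.norm(d)/3.5)),")");p,R=P,Q
E
python3 - <<'E'
from h import *
plan(binpose(3,1,up=.10),binpose(3,1))
plan(binpose(3,2,up=.10))
E
```

```text
t 0.6 q [-0.83  0.36  0.01 -0.   -1.22 -0.29] w 0.0876 pos [ 0.2965 -0.6064  0.2486]
turn deg [  8.2 -30.8  29. ] (rows 7 ) then shift cm [-7.68 51.18 11.34] (rows 16 )
turn deg [0. 0. 0.] (rows 0 ) then shift cm [-0.  0. 10.] (rows 3 )
t 0.6 q [-0.83  0.36  0.01 -0.   -1.22 -0.29] w 0.0876 pos [ 0.2965 -0.6064  0.2486]
turn deg [  41.    10.9 -145.3] (rows 22 ) then shift cm [  7.68 -51.18  11.34] (rows 16 )
```

>>> servo_tool:
  targets:
    - {"angular":[1.17,-4.4,4.14],"xyz":[0,0,0],"claw":6.2}
    - {"angular":[1.17,-4.4,4.14],"xyz":[0,0,0],"claw":6.2}
    - {"angular":[1.17,-4.4,4.14],"xyz":[0,0,0],"claw":6.2}
    - {"angular":[1.17,-4.4,4.14],"xyz":[0,0,0],"claw":6.2}
    - {"angular":[1.17,-4.4,4.14],"xyz":[0,0,0],"claw":6.2}
    - {"angular":[1.17,-4.4,4.14],"xyz":[0,0,0],"claw":6.2}
    - {"angular":[1.17,-4.4,4.14],"xyz":[0,0,0],"claw":6.2}
    - {"angular":[0,0,0],"xyz":[-0.5,3.2,0.3],"claw":6.2}
    - {"angular":[0,0,0],"xyz":[-0.5,3.2,0.3],"claw":6.2}
    - {"angular":[0,0,0],"xyz":[-0.5,3.2,0.3],"claw":6.2}
    - {"angular":[0,0,0],"xyz":[-0.5,3.2,0.3],"claw":6.2}
    - {"angular":[0,0,0],"xyz":[-0.5,3.2,0.3],"claw":6.2}
    - {"angular":[0,0,0],"xyz":[-0.5,3.2,0.3],"claw":6.2}
    - {"angular":[0,0,0],"xyz":[-0.5,3.2,0.3],"claw":6.2}
    - {"angular":[0,0,0],"xyz":[-0.5,3.2,0.3],"claw":6.2}
    - {"angular":[0,0,0],"xyz":[-0.5,3.2,0.3],"claw":6.2}
    - {"angular":[0,0,0],"xyz":[-0.5,3.2,0.3],"claw":6.2}
    - {"angular":[0,0,0],"xyz":[-0.5,3.2,0.3],"claw":6.2}
    - {"angular":[0,0,0],"xyz":[-0.5,3.2,0.3],"claw":6.2}
    - {"angular":[0,0,0],"xyz":[-0.5,3.2,0.3],"claw":6.2}

```text
t: 2.6
eef_pos: [0.3975, -0.2011, 0.2499]
ee_rot: [-3.141, 0.551, 3.077]
force: [0.8, -1.6, -0.3]
width: 0.0617
gripper_force: 0.0
```

```bash
python3 - <<'E'
from h import *
plan(binpose(3,1,up=.10),binpose(3,1))
E
```

```text
t 2.6 q [ 0.01 -0.34 -0.85  0.08 -0.51 -1.7 ] w 0.0617 pos [ 0.3975 -0.2011  0.2499]
turn deg [-0.   0.1  0. ] (rows 1 ) then shift cm [-1.27 10.08  7.56] (rows 4 )
turn deg [0. 0. 0.] (rows 0 ) then shift cm [-0.  0. 10.] (rows 3 )
```

>>> servo_tool:
  targets:
    - {"angular":[0,0,0],"xyz":[-0.32,2.5,1.9],"claw":6.2}
    - {"angular":[0,0,0],"xyz":[-0.32,2.5,1.9],"claw":6.2}
    - {"angular":[0,0,0],"xyz":[-0.32,2.5,1.9],"claw":6.2}
    - {"angular":[0,0,0],"xyz":[-0.32,2.5,1.9],"claw":6.2}
    - {"angular":[0,0,0],"xyz":[0,0,2.0],"claw":6.2}
    - {"angular":[0,0,0],"xyz":[0,0,2.0],"claw":6.2}
    - {"angular":[0,0,0],"xyz":[0,0,2.0],"claw":6.2}
    - {"angular":[0,0,0],"xyz":[0,0,0],"claw":6.2}

```text
t: 3.4
eef_pos: [0.4962, -0.1252, 0.1624]
ee_rot: [3.105, 0.506, 3.078]
force: [0.2, -1.5, 0.1]
width: 0.0619
gripper_force: 0.0
```

```bash
python3 - <<'E'
from h import *
plan(binpose(3,1,up=.04),binpose(3,1))
f=viewer.grab_frame("top");g=viewer.grab_frame("side")
W=np.zeros((600,800,3),np.uint8)
b=lambda F,x,y:cv2.resize((255*(F["color"][y:y+75,x:x+100]/255.)**.6).astype(np.uint8),None,fx=4,fy=4,interpolation=cv2.INTER_CUBIC)
W[:300,:400]=b(f,280,150);W[:300,400:]=b(g,280,130)
W[300:560,:416]=cv2.resize(f["color"],(416,260));W[300:550,400:]=cv2.resize(g["color"],(400,250))
cv2.imwrite("pics/a1.png",W)
E
```

```text
t 3.4 q [ 0.14 -0.06 -1.02  0.48 -0.13 -2.23] w 0.0619 pos [ 0.4962 -0.1252  0.1624]
turn deg [ 2.1 -2.5  0. ] (rows 1 ) then shift cm [2.13 1.87 1.21] (rows 1 )
turn deg [0. 0. 0.] (rows 0 ) then shift cm [-0.  0.  4.] (rows 2 )
```

View pics/a1.png

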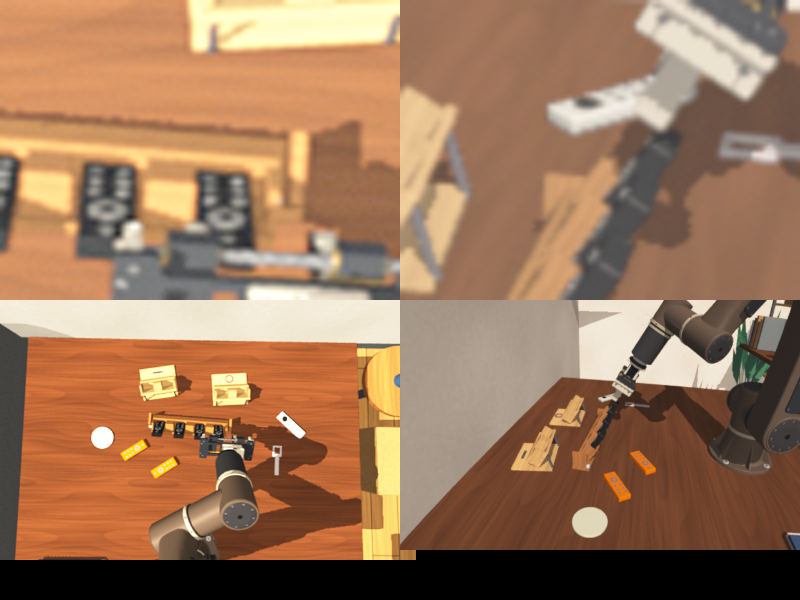

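The pictures show the gripper short of remote D, with j3 at its limit, so a full 0.55 tilt is out of reach here. I'll grip with the tool tilted 0.25 and place it at 0.85. The pads are still flat on the sides.

```bash
cat >> h.py <<'E'
TH=.25
def toolR(yaw,opt,th):
    M=Rn.from_euler("z",yaw).as_matrix();z=M@[np.sin(th),0,-np.cos(th)];y=M[:,1]*(1 if opt==1 else -1);return np.c_[np.cross(y,z),y,z]
def gp(top,yaw,opt,th,up,out):
    M=slope(yaw);R=toolR(yaw,opt,th);return np.array(top)+M[:,2]*(up-.022)+M[:,0]*out-.003*R[:,2],R
def binpose(i,up=0,out=0,th=TH,opt=1,yaw=YB): return gp(BIN[i],yaw,opt,th,up,out)
def standpose(n,k,up=0,out=0,th=1.1-TH,opt=2):
    (x,y),w=ST[n];Z=Rn.from_euler("z",w).as_matrix()
    return gp(np.array([x,y,0])+Z@[-.0493,(-.042,.042)[k],.1249],w,opt,th,up,out)
E
python3 - <<'E'
from h import *
plan(binpose(3,up=.06),binpose(3))
E
```

```text
t 3.5 q [ 0.14 -0.07 -1.02  0.48 -0.13 -2.23] w 0.0619 pos [ 0.4955 -0.1252  0.1637]
turn deg [ 2.1 14.8  0.3] (rows 3 ) then shift cm [2.15 1.88 0.01] (rows 1 )
turn deg [0. 0. 0.] (rows 0 ) then shift cm [-1.77  0.    5.73] (rows 2 )
```

>>> servo_tool:
  targets:
    - {"angular":[0.7,4.9,0.1],"xyz":[0,0,0],"claw":6.2}
    - {"angular":[0.7,4.9,0.1],"xyz":[0,0,0],"claw":6.2}
    - {"angular":[0.7,4.9,0.1],"xyz":[0,0,0],"claw":6.2}
    - {"angular":[0,0,0],"xyz":[1.07,0.94,0],"claw":6.2}
    - {"angular":[0,0,0],"xyz":[1.07,0.94,0],"claw":6.2}
    - {"angular":[0,0,0],"xyz":[0,0,0],"claw":6.2}

```text
t: 4.1
eef_pos: [0.4756, -0.1061, 0.1593]
ee_rot: [-3.14, 0.263, 3.077]
force: [0.0, 0.3, -0.5]
width: 0.0618
gripper_force: 0.0
```

```bash
python3 - <<'E'
from h import *
plan(binpose(3,up=.06),binpose(3))
E
```

```text
t 4.1 q [ 0.25 -0.02 -0.77  0.15 -0.57 -2.  ] w 0.0618 pos [ 0.4756 -0.1061  0.1593]
turn deg [-0.1  0.7  0. ] (rows 1 ) then shift cm [-0.01  0.09  0.1 ] (rows 1 )
turn deg [0. 0. 0.] (rows 0 ) then shift cm [-1.77  0.    5.73] (rows 2 )
```

>>> servo_tool:
  targets:
    - {"angular":[0,0.7,0],"xyz":[-0.6,0.09,1.94],"claw":6.2}
    - {"angular":[0,0,0],"xyz":[-0.6,0,1.94],"claw":6.2}
    - {"angular":[0,0,0],"xyz":[-0.6,0,1.94],"claw":6.2}
    - {"angular":[0,0,0],"xyz":[0,0,0],"claw":6.2}
    - {"angular":[0,0,0],"xyz":[0,0,0],"claw":3.0}
    - {"angular":[0,0,0],"xyz":[0,0,0],"claw":3.0}
    - {"angular":[0,0,0],"xyz":[0,0,0],"claw":3.0}
    - {"angular":[0,0,0],"xyz":[0,0,0],"claw":3.0}
    - {"angular":[0,0,0],"xyz":[0,0,0],"claw":3.0}
    - {"angular":[0,0,0],"xyz":[0,0,0],"claw":3.0}
  force: 20

```text
t: 5.1
eef_pos: [0.5093, -0.108, 0.108]
ee_rot: [-3.14, 0.252, 3.076]
force: [-4.1, 2.2, 8.2]
width: 0.0397
gripper_force: 20.0
```

```bash
python3 - <<'E'
from h import *
plan(binpose(3),binpose(3,up=.16),binpose(3,up=.16,th=.85,opt=2))
E
```

```text
t 5.1 q [ 0.21  0.13 -0.77  0.17 -0.44 -2.  ] w 0.0397 pos [ 0.5093 -0.108   0.108 ]
turn deg [-0.1  0.1 -0. ] (rows 1 ) then shift cm [0.23 0.07 0.03] (rows 1 )
turn deg [0. 0. 0.] (rows 0 ) then shift cm [  4.73  -0.   -15.29] (rows 5 )
turn deg [-53.2   0.  172. ] (rows 26 ) then shift cm [-0.17 -0.   -0.05] (rows 1 )
```

>>> servo_tool:
  targets:
    - {"angular":[0,0,0],"xyz":[0.64,0,-2.08],"claw":3.0}
    - {"angular":[0,0,0],"xyz":[0.64,0,-2.08],"claw":3.0}
    - {"angular":[0,0,0],"xyz":[0.64,0,-2.08],"claw":3.0}
    - {"angular":[0,0,0],"xyz":[-2.7,0,-2.1],"claw":3.0}
    - {"angular":[0,0,0],"xyz":[-2.7,0,-2.1],"claw":3.0}
    - {"angular":[0,0,0],"xyz":[-2.7,0,-2.1],"claw":3.0}
    - {"angular":[0,0,0],"xyz":[-2.7,0,-2.1],"claw":3.0}
    - {"angular":[0,0,-8.2],"xyz":[0,0,0],"claw":3.0}
    - {"angular":[0,0,-8.2],"xyz":[0,0,0],"claw":3.0}
    - {"angular":[0,0,-8.2],"xyz":[0,0,0],"claw":3.0}
    - {"angular":[0,0,-8.2],"xyz":[0,0,0],"claw":3.0}
    - {"angular":[0,0,-8.2],"xyz":[0,0,0],"claw":3.0}
    - {"angular":[0,0,-8.2],"xyz":[0,0,0],"claw":3.0}
    - {"angular":[0,0,-8.2],"xyz":[0,0,0],"claw":3.0}
    - {"angular":[0,0,-8.2],"xyz":[0,0,0],"claw":3.0}
    - {"angular":[0,0,-8.2],"xyz":[0,0,0],"claw":3.0}
    - {"angular":[0,0,-8.2],"xyz":[0,0,0],"claw":3.0}
    - {"angular":[0,0,-8.2],"xyz":[0,0,0],"claw":3.0}
    - {"angular":[0,0,-8.2],"xyz":[0,0,0],"claw":3.0}
    - {"angular":[0,0,-8.2],"xyz":[0,0,0],"claw":3.0}

```text
t: 7.1
eef_pos: [0.5583, -0.111, 0.2707]
ee_rot: [-2.903, -0.074, -1.35]
force: [0.1, -0.0, -1.2]
width: 0.04
gripper_force: 20.0
```

>>> servo_tool:
  targets:
    - {"angular":[0,0,-8.2],"xyz":[0,0,0],"claw":3.0}
    - {"angular":[0,0,-8.2],"xyz":[0,0,0],"claw":3.0}
    - {"angular":[0,0,-8.2],"xyz":[0,0,0],"claw":3.0}
    - {"angular":[0,0,-8.2],"xyz":[0,0,0],"claw":3.0}
    - {"angular":[0,0,-8.2],"xyz":[0,0,0],"claw":3.0}
    - {"angular":[0,0,-8.2],"xyz":[0,0,0],"claw":3.0}
    - {"angular":[0,0,-8.2],"xyz":[0,0,0],"claw":3.0}
    - {"angular":[0,0,-8.2],"xyz":[0,0,0],"claw":3.0}
    - {"angular":[0,0,-8],"xyz":[0,0,0],"claw":3.0}
    - {"angular":[0,6.9,0],"xyz":[0,0,0],"claw":3.0}
    - {"angular":[0,6.9,0],"xyz":[0,0,0],"claw":3.0}
    - {"angular":[0,6.9,0],"xyz":[0,0,0],"claw":3.0}
    - {"angular":[0,6.9,0],"xyz":[0,0,0],"claw":3.0}
    - {"angular":[0,6.9,0],"xyz":[0,0,0],"claw":3.0}
    - {"angular":[0,0,0],"xyz":[0,0,0],"claw":3.0}

```text
t: 8.6
eef_pos: [0.5654, -0.1425, 0.302]
ee_rot: [3.101, -0.72, -0.064]
force: [-0.6, -2.1, -1.0]
width: 0.0399
gripper_force: 20.0
```

```bash
python3 - <<'E'
from h import *
for n in("ring","bar"):
  for k in(0,1): print(n,k);plan(standpose(n,k,up=.10,out=.006),standpose(n,k,up=.002,out=.006),standpose(n,k,up=.002))
f=viewer.grab_frame("top");g=viewer.grab_frame("side")
p,R,_=cur();W=np.zeros((600,800,3),np.uint8)
for F,o in((f,0),(g,400)):
    u=proj(F,p+R[:,2]*.04)[0].astype(int);x=np.clip(u[0]-50,0,540);y=np.clip(u[1]-50,0,300)
    W[:400,o:o+400]=cv2.resize(F["color"][y:y+100,x:x+100],None,fx=4,fy=4,interpolation=cv2.INTER_CUBIC);print(x,y)
W[400:600,:320]=cv2.resize(f["color"],(320,200));W[400:600,400:720]=cv2.resize(g["color"],(320,200))
cv2.imwrite("pics/m1.png",W)
E
```

```text
ring 0
t 8.6 q [-0.   -0.17 -0.97  0.94 -0.1   0.58] w 0.0399 pos [ 0.5654 -0.1425  0.302 ]
turn deg [ 7.8  7.6 -5.4] (rows 2 ) then shift cm [-4.83  7.47 10.49] (rows 4 )
turn deg [0. 0. 0.] (rows 0 ) then shift cm [-2.9  -0.    9.36] (rows 3 )
turn deg [0. 0. 0.] (rows 0 ) then shift cm [-0.57 -0.   -0.18] (rows 1 )
ring 1
t 8.6 q [-0.   -0.17 -0.97  0.94 -0.1   0.58] w 0.0399 pos [ 0.5654 -0.1425  0.302 ]
turn deg [ 7.8  7.6 -5.4] (rows 2 ) then shift cm [-4.83 -0.93 10.49] (rows 4 )
turn deg [0. 0. 0.] (rows 0 ) then shift cm [-2.9  -0.    9.36] (rows 3 )
turn deg [0. 0. 0.] (rows 0 ) then shift cm [-0.57 -0.   -0.18] (rows 1 )
bar 0
t 8.6 q [-0.   -0.17 -0.97  0.94 -0.1   0.58] w 0.0399 pos [ 0.5654 -0.1425  0.302 ]
turn deg [11.3  7.6 -8.9] (rows 3 ) then shift cm [ -0.17 -22.16  15.78] (rows 8 )
turn deg [0. 0. 0.] (rows 0 ) then shift cm [-2.9   0.    9.36] (rows 3 )
turn deg [0. 0. 0.] (rows 0 ) then shift cm [-0.57  0.   -0.18] (rows 1 )
bar 1
t 8.6 q [-0.   -0.17 -0.97  0.94 -0.1   0.58] w 0.0399 pos [ 0.5654 -0.1425  0.302 ]
turn deg [11.3  7.6 -8.9] (rows 3 ) then shift cm [ -0.17 -30.56  15.78] (rows 10 )
turn deg [0. 0. 0.] (rows 0 ) then shift cm [-2.9  -0.    9.36] (rows 3 )
turn deg [0. 0. 0.] (rows 0 ) then shift cm [-0.57  0.   -0.18] (rows 1 )
309 119
263 52
```

View pics/m1.png

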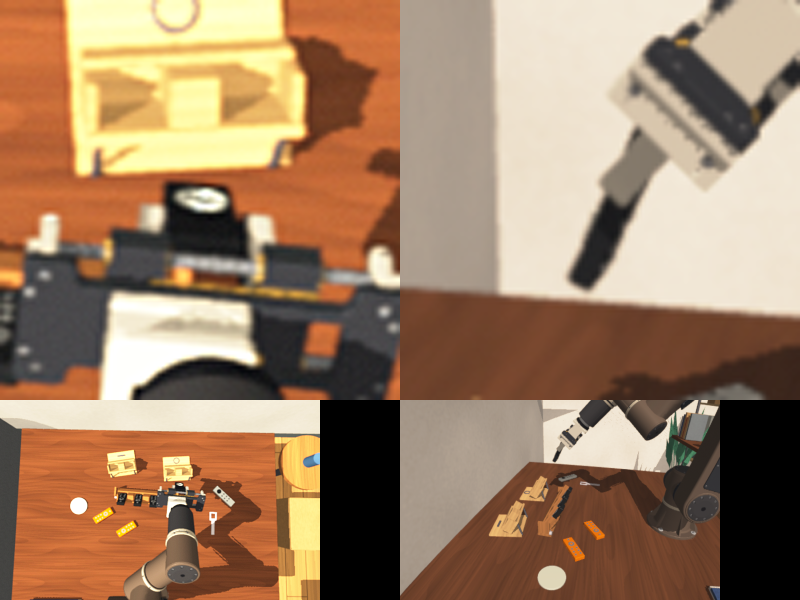

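```bash
cat >> h.py <<'E'
def mark():
    f=viewer.grab_frame("top");p,R,_=cur();u=proj(f,p+R[:,2]*.06)[0].astype(int);print(u)
    print(cv2.cvtColor(f["color"],cv2.COLOR_BGR2GRAY)[u[1]-12:u[1]+8,u[0]-13:u[0]+14])
E
python3 - <<'E'
from h import *
np.set_printoptions(linewidth=200)
mark()
E
```

```text
[358 164]
[[241 241 242 244 245 245 244 243 243 244 243 243 244 244 244 244 244 244 245 246 246 246 247 247 247 247 247]
 [246 246 246 246 246 246 246 246 246 246 246 246 245 246 246 246 245 246 246 246 245 246 246 246 245 245 245]
 [246 246 245 245 245 245 245 245 245 245 245 245 245 245 244 244 244 245 244 245 244 244 244 244 243 243 243]
 [243 244 244 244 244 243 243 243 243 242 243 243 243 243 243 243 243 243 243 243 243 242 243 243 243 243 243]
 [243 243 242 242 242 242 242 242 242 242 242 242 243 242 243 243 243 243 244 244 243 244 244 244 244 245 245]
 [243 243 243 243 243 244 244 244 244 244 244 244 244 245 245 245 245 245 246 245 246 246 246 246 246 246 247]
 [245 245 245 245 246 246 246 245 245 245 245 246 246 246 246 246 246 247 246 247 247 247 247 247 247 247 247]
 [246 246 247 247 247 247 247 247 247 247 247 247 247 247 247 246 246 246 247 246 246 246 246 246 246 246 247]
 [246 246 246 246 246 246 246 246 246 246 245 244 244 244 241 237 237 236 235 233 229 224 223 221 215 209 209]
 [226 220 218 217 215 209 205 202 203 199 190 181 180 178 169 160 157 156 155 150 145 138 1
[... 430 characters left out ...]
  43  59  91 112 118 116 118 118]
 [124 124 126 122  96  51  21  38  82 119 151 182 210 220 212 210 224 224 172  85  29  53 100 115 119 121 118]
 [131 133 132 127 101  56  25  60 133 171 171 152 147 155 186 253 255 255 255 203  98  60 100 123 127 126 126]
 [132 131 131 125 100  48  22  53 123 176 188 172 189 209 189 193 230 244 252 248 183  94  94 125 132 129 129]
 [148 156 161 155 124  62  23  25  59 108 154 218 255 255 255 240 223 223 243 248 190 100  83 115 131 131 131]
 [184 210 226 226 191 112  41  16  18  31  64 127 215 252 248 236 223 201 190 174 114  54  61 107 133 130 133]
 [214 218 231 240 212 128  48  17  16  19  20  27  56  82 105 119 113  96  81  62  36  18  52 102 120 117 125]]
```

Ring mark: the oval is 13×5 px with a darker middle. Next I fit the arm's reach from the recorded poses, to choose the grip tilt.

```bash
cat > kin.py <<'E'
from h import *
from scipy.optimize import least_squares, minimize
D=[([-0.8279,.3593,.0110,-.0004,-1.2241,-.2881],[.2963,-.6060,.2476],[3.1399,-.0001,-2.6870]),
([.01,-.34,-.85,.08,-.51,-1.7],[.3975,-.2011,.2499],[-3.141,.551,3.077]),
([.14,-.06,-1.02,.48,-.13,-2.23],[.4962,-.1252,.1624],[3.105,.506,3.078]),
([.25,-.02,-.77,.15,-.57,-2.0],[.4756,-.1061,.1593],[-3.14,.263,3.077]),
([.21,.13,-.77,.17,-.44,-2.0],[.5093,-.108,.108],[-3.14,.252,3.076]),
([0,-.17,-.97,.94,-.1,.58],[.5654,-.1425,.302],[3.101,-.72,-.064])]
def fk(q,k):
    r0,z0,L1,L2,e,L3,lat=k
    Rj=Rn.from_euler("z",q[0])*Rn.from_euler("y",q[1])
    E=np.array([0,0,z0])+Rn.from_euler("z",q[0]).apply([r0,lat,0])+Rj.apply([0,0,L1])
    F=Rj*Rn.from_euler("y",-q[2])
    W=E+F.apply([L2,0,e]);T=F*Rn.from_euler("x",sg*q[3])*Rn.from_euler("y",-q[4])
    T=T*Rn.from_matrix([[0,0,1],[0,1,0],[-1,0,0]])
    return W+T.apply([0,0,L3]),T.apply([0,0,1])
best=None
for sg0 in(1,-1):
    sg=sg0
    fun=lambda k:np.concatenate([np.r_[fk(q,k)[0]-p,.3*(fk(q,k)[1]-Rn.from_euler("xyz",r).apply([0,0,1]))] for q,p,r in D]+[1e-3*(k-K0)])
    K0=np.array([0,.4,.4,.4,0,.2,-.19]);s_=least_squares(fun,K0)
    if best is None or s_.cost<best[0]: best=(s_.cost,sg0,s_.x)
sg,K=best[1],best[2]
lo=np.array([-3.07,-1.43,-1.02,-3.03,-3.05]);hi=np.array([3.07,2.12,1.25,1.67,0])
def ik(P,z):
    o=None
    for s0 in([0,.1,-.7,.2,-.5],[.2,.3,-.5,.3,-.8],[0,0,-.9,-.3,-.3]):
        r=least_squares(lambda q:np.r_[fk(q,K)[0]-P,.3*(fk(q,K)[1]-z)],s0,bounds=(lo,hi))
        if o is None or r.cost<o.cost:o=r
    return o.x,np.sqrt(2*o.cost)
E
python3 - <<'E'
from kin import *
print(best)
for th in(0,.1,.25):
  for n in("ring","bar"):
    for k in (0,1):
      for up in(0.0,.1):
        P,R=standpose(n,k,up=up,th=1.1-th);q,e=ik(P,R[:,2]);print("th",th,n,k,up,np.round(q,2),round(e,4))
  for i in(0,3):
    for up in (0,.07):
      P,R=binpose(i,up=up,th=th);q,e=ik(P,R[:,2]);print("  bin",th,i,up,np.round(q,2),round(e,4))
E
```

```text
(np.float64(0.004299450521900772), -1, array([-0.03286064,  0.26609867,  0.81788647,  0.41485452,  0.00480473,
        0.66215151, -0.15750188]))
th 0 ring 0 0.0 [-0.88  0.69 -1.02 -1.99 -1.04] 0.0885
th 0 ring 0 0.1 [-0.95  0.47 -1.02 -1.85 -0.96] 0.0747
th 0 ring 1 0.0 [-0.71  0.57 -1.02 -2.01 -0.91] 0.1181
th 0 ring 1 0.1 [-0.75  0.33 -1.02 -1.86 -0.81] 0.1026
th 0 bar 0 0.0 [ 0.3   0.27 -1.02 -3.03 -0.41] 0.1424
th 0 bar 0 0.1 [ 0.81 -0.02 -1.02  1.67 -0.41] 0.1255
th 0 bar 1 0.0 [ 1.23  0.35 -1.02  1.58 -0.73] 0.1336
th 0 bar 1 0.1 [ 1.45  0.11 -1.02  1.22 -0.84] 0.1188
  bin 0 0 0 [ 0.56  0.3  -0.44  0.   -0.83] 0.0
  bin 0 0 0.07 [ 0.6   0.21 -0.4   0.   -0.95] 0.0
  bin 0 3 0 [ 0.1   0.28 -0.49 -0.   -0.81] 0.0
  bin 0 3 0.07 [ 0.11  0.19 -0.44  0.   -0.94] 0.0
th 0.1 ring 0 0.0 [-0.74  0.55 -1.02 -2.1  -0.88] 0.0736
th 0.1 ring 0 0.1 [-0.81  0.36 -1.02 -1.94 -0.81] 0.0577
th 0.1 ring 1 0.0 [-0.52  0.43 -1.02 -2.16 -0.72] 0.0997
th 0.1 ring 1 0.1 [-0.56  0.22 -1.02 -1.97 -0.63] 0.0825
th 0.1 bar 0 0.0 [ 0.3   0.27 -1.02 -3.03 -0.4 ] 0.117
th 0.1 bar 0 0.1 [ 0.8  -0.01 -1.02  
[... 305 characters left out ...]
14  0.11 -0.56  0.03 -0.81] 0.0
th 0.25 ring 0 0.0 [-0.52  0.42 -1.02 -2.3  -0.66] 0.0457
th 0.25 ring 0 0.1 [-0.59  0.23 -1.02 -2.09 -0.58] 0.0284
th 0.25 ring 1 0.0 [-0.28  0.32 -1.02 -2.42 -0.49] 0.067
th 0.25 ring 1 0.1 [-0.3   0.11 -1.02 -2.18 -0.38] 0.0489
th 0.25 bar 0 0.0 [ 0.31  0.28 -1.02 -3.03 -0.38] 0.0804
th 0.25 bar 0 0.1 [ 0.8   0.01 -1.02  1.64 -0.38] 0.0581
th 0.25 bar 1 0.0 [ 1.09  0.28 -1.02  1.67 -0.58] 0.0716
th 0.25 bar 1 0.1 [ 1.22  0.04 -1.02  1.34 -0.63] 0.0544
  bin 0.25 0 0 [ 0.82  0.16 -0.75  0.39 -0.53] 0.0
  bin 0.25 0 0.07 [ 0.9   0.05 -0.68  0.32 -0.72] 0.0
  bin 0.25 3 0 [ 0.18  0.12 -0.8   0.15 -0.4 ] 0.0
  bin 0.25 3 0.07 [ 0.21  0.   -0.73  0.12 -0.6 ] 0.0
```

```bash
python3 - <<'E'
from h import *
import re
src=open("kin.py").read().split("def fk")[0]
exec(src)
np.set_printoptions(precision=3,suppress=True)
# orientation only: test sign combos
for sg in(1,-1):
    for q,p,r in D:
        T=Rn.from_euler("z",q[0])*Rn.from_euler("y",q[1])*Rn.from_euler("y",-q[2])*Rn.from_euler("x",sg*q[3])*Rn.from_euler("y",-q[4])*Rn.from_matrix([[0,0,1],[0,1,0],[-1,0,0]])
        print(sg,T.apply([0,0,1]),Rn.from_euler("xyz",r).apply([0,0,1]), "y6",T.apply([0,1,0]))
E
```

```text
1 [-0.001  0.001 -1.   ] [-0.001  0.001 -1.   ] y6 [ 0.736  0.677 -0.   ]
1 [ 0.524  0.044 -0.851] [ 0.522 -0.034 -0.852] y6 [0.029 0.997 0.07 ]
1 [ 0.461  0.125 -0.878] [ 0.486  0.006 -0.874] y6 [0.251 0.931 0.265]
1 [ 0.225  0.141 -0.964] [ 0.259 -0.018 -0.966] y6 [-0.146  0.983  0.109]
1 [ 0.213  0.119 -0.97 ] [ 0.249 -0.018 -0.968] y6 [-0.076  0.992  0.105]
1 [ 0.651  0.081 -0.755] [ 0.655 -0.083 -0.751] y6 [0.579 0.59  0.563]
-1 [-0.001  0.001 -1.   ] [-0.001  0.001 -1.   ] y6 [0.737 0.676 0.   ]
-1 [ 0.524 -0.034 -0.851] [ 0.522 -0.034 -0.852] y6 [-0.049  0.996 -0.07 ]
-1 [ 0.478  0.007 -0.878] [ 0.486  0.006 -0.874] y6 [-0.498  0.826 -0.265]
-1 [ 0.264 -0.016 -0.964] [ 0.259 -0.018 -0.966] y6 [-0.343  0.933 -0.109]
-1 [ 0.243 -0.022 -0.97 ] [ 0.249 -0.018 -0.968] y6 [-0.335  0.936 -0.105]
-1 [ 0.651 -0.081 -0.755] [ 0.655 -0.083 -0.751] y6 [-0.579  0.59  -0.563]
```

```bash
python3 - <<'E'
src=open("kin.py").read();a,b=src.split("def fk");tail="lo=np.array"+b.split("lo=np.array")[1]
open("kin.py","w").write(a+'''def parts(q):
    A=Rn.from_euler("z",q[0]);B=A*Rn.from_euler("y",q[1]);F=B*Rn.from_euler("y",-q[2])
    T=F*Rn.from_euler("x",-q[3])*Rn.from_euler("y",-q[4])*Rn.from_matrix([[0,0,1],[0,1,0],[-1,0,0]])
    X=lambda R,v:R.apply(np.float64(v))
    return np.c_[[0,0,1],X(A,[1,0,0]),X(A,[0,1,0]),X(B,[0,0,1]),X(F,[1,0,0]),X(F,[0,0,1]),X(T,[0,1,0]),X(T,[0,0,1])],X(T,[0,0,1])
AA=np.vstack([parts(q)[0] for q,_,_ in D]+[.003*np.eye(8)]);bb=np.r_[np.concatenate([p for _,p,_ in D]),.003*np.array([.4,0,-.1,.4,.4,0,-.1,.2])]
K=np.linalg.lstsq(AA,bb,rcond=None)[0];res=(AA@K-bb)[:18]
def fk(q,K): M,z=parts(q);return M@K,z
'''+tail)
E
python3 - <<'E'
from kin import *
np.set_printoptions(precision=3,suppress=True)
print(K,np.abs(res).max())
for th in(0,.1,.25,.4):
  for n in("ring","bar"):
    for k in (0,1):
      for up in(0.0,.1):
        P,R=standpose(n,k,up=up,th=1.1-th);q,e=ik(P,R[:,2]);print("th",th,n,k,up,np.round(q,2),round(e,4))
  for i in(0,3):
    for up in (0,.07):
      P,R=binpose(i,up=up,th=th);q,e=ik(P,R[:,2]);print("  bin",th,i,up,np.round(q,2),round(e,4))
E
```

```text
[ 0.196 -0.002  0.001  0.616  0.46  -0.001 -0.192  0.369] 0.0033645529061641227
th 0 ring 0 0.0 [-0.75  0.45 -0.45 -1.87 -0.75] 0.0
th 0 ring 0 0.1 [-0.73  0.22 -0.46 -1.62 -0.69] 0.0
th 0 ring 1 0.0 [-0.68  0.43 -0.59 -2.05 -0.75] 0.0
th 0 ring 1 0.1 [-0.62  0.15 -0.56 -1.76 -0.62] 0.0
th 0 bar 0 0.0 [-0.31  0.47 -0.75 -2.54 -0.79] 0.0
th 0 bar 0 0.1 [-0.27  0.17 -0.68 -2.27 -0.5 ] 0.0
th 0 bar 1 0.0 [ 0.21  0.28 -0.38 -1.76 -0.  ] 0.0624
th 0 bar 1 0.1 [-0.15  0.19 -0.82 -2.63 -0.58] 0.0
  bin 0 0 0 [ 0.62  0.28 -0.46  0.   -0.83] 0.0
  bin 0 0 0.07 [ 0.67  0.16 -0.46 -0.   -0.95] 0.0
  bin 0 3 0 [ 0.17  0.25 -0.51 -0.   -0.81] 0.0
  bin 0 3 0.07 [ 0.19  0.12 -0.51  0.   -0.94] 0.0
th 0.1 ring 0 0.0 [-0.63  0.39 -0.39 -1.69 -0.58] 0.0
th 0.1 ring 0 0.1 [-0.58  0.17 -0.41 -1.4  -0.55] 0.0
th 0.1 ring 1 0.0 [-0.56  0.35 -0.5  -1.87 -0.55] 0.0
th 0.1 ring 1 0.1 [-0.43  0.1  -0.49 -1.48 -0.42] 0.0
th 0.1 bar 0 0.0 [-0.25  0.39 -0.64 -2.42 -0.53] 0.0
th 0.1 bar 0 0.1 [ 0.01  0.1  -0.5  -1.78 -0.12] 0.0
th 0.1 bar 1 0.0 [ 0.2   0.29 -0.38 -1.81 -0.  ] 0.0355
th 0.1 bar 1 0.1 [-0.05  0.13
[... 843 characters left out ...]
 3 0.07 [ 0.25 -0.03 -0.75  0.13 -0.61] 0.0
th 0.4 ring 0 0.0 [-0.18  0.31 -0.38 -0.71 -0.25] 0.0
th 0.4 ring 0 0.1 [-0.16  0.12 -0.47 -0.48 -0.32] 0.0
th 0.4 ring 1 0.0 [ 0.08  0.28 -0.59 -0.38 -0.  ] 0.0013
th 0.4 ring 1 0.1 [ 0.1   0.06 -0.81  0.14 -0.01] 0.0048
th 0.4 bar 0 0.0 [ 0.36  0.32 -0.49 -0.61 -0.  ] 0.0451
th 0.4 bar 0 0.1 [ 0.24  0.08 -0.92  1.24 -0.01] 0.0442
th 0.4 bar 1 0.0 [ 0.    0.33 -0.57 -2.8  -0.06] 0.0274
th 0.4 bar 1 0.1 [ 0.31  0.09 -0.93  1.67 -0.11] 0.0414
  bin 0.4 0 0 [ 0.62  0.12 -1.02  1.01 -0.27] 0.013
  bin 0.4 0 0.07 [ 0.8  -0.03 -1.    0.76 -0.45] 0.0
  bin 0.4 3 0 [ 0.15  0.07 -1.02  0.59 -0.12] 0.0066
  bin 0.4 3 0.07 [ 0.27 -0.1  -0.96  0.37 -0.36] 0.0
```

```bash
python3 - <<'E'
from kin import *
for tp in(.35,.5,.6):
  for n in("ring","bar"):
    for k in (0,1):
      for up in(0.0,.1):
        P,R=standpose(n,k,up=up,th=tp);q,e=ik(P,R[:,2]);print("th'",tp,n,k,up,np.round(q,2),round(e,4))
E
```

```text
th' 0.35 ring 0 0.0 [-0.05  0.36 -0.36 -0.09 -0.51] 0.0
th' 0.35 ring 0 0.1 [-0.07  0.2  -0.36 -0.08 -0.66] 0.0
th' 0.35 ring 1 0.0 [ 0.11  0.32 -0.48  0.03 -0.43] 0.0
th' 0.35 ring 1 0.1 [ 0.11  0.14 -0.48  0.02 -0.6 ] 0.0
th' 0.35 bar 0 0.0 [ 0.47  0.35 -0.53  0.29 -0.37] 0.0
th' 0.35 bar 0 0.1 [ 0.51  0.18 -0.51  0.22 -0.56] 0.0
th' 0.35 bar 1 0.0 [ 0.59  0.35 -0.56  0.42 -0.36] 0.0
th' 0.35 bar 1 0.1 [ 0.65  0.19 -0.54  0.31 -0.56] 0.0
th' 0.5 ring 0 0.0 [-0.07  0.33 -0.43 -0.22 -0.33] 0.0
th' 0.5 ring 0 0.1 [-0.08  0.15 -0.45 -0.16 -0.48] 0.0
th' 0.5 ring 1 0.0 [ 0.11  0.28 -0.64  0.12 -0.15] 0.0
th' 0.5 ring 1 0.1 [ 0.11  0.09 -0.62  0.06 -0.36] 0.0
th' 0.5 bar 0 0.0 [ 0.34  0.3  -0.78  0.9  -0.07] 0.0187
th' 0.5 bar 0 0.1 [ 0.46  0.12 -0.79  0.68 -0.23] 0.0
th' 0.5 bar 1 0.0 [ 0.27  0.3  -0.83  1.67 -0.06] 0.0175
th' 0.5 bar 1 0.1 [ 0.56  0.12 -0.83  0.92 -0.24] 0.0
th' 0.6 ring 0 0.0 [-0.11  0.32 -0.42 -0.41 -0.26] 0.0
th' 0.6 ring 0 0.1 [-0.11  0.13 -0.48 -0.28 -0.38] 0.0
th' 0.6 ring 1 0.0 [ 0.1   0.28 -0.69  0.04 -0.01] 0.0045
th' 0.6 ring 1 0.1 [ 0.11  0.07 -0.73  0.14 -0.17] 0.0
th' 0.6 bar 0 0.0 [ 0.4   0.31 -0.68  0.34 -0.05] 0.0408
th' 0.6 bar 0 0.1 [ 0.18  0.09 -0.93  1.47 -0.  ] 0.0172
th' 0.6 bar 1 0.0 [ 0.28  0.29 -0.83  1.67 -0.08] 0.0446
th' 0.6 bar 1 0.1 [ 0.29  0.1  -0.93  1.67 -0.08] 0.0148
```

```bash
cat >> h.py <<'E'
def inspose(n,k,tp,up,d=None,nb=.003,th=TH,opt=2):
    "tool pose with the remote d rad more upright than the slope, front corner up above floor"
    (x,y),w=ST[n];M=slope(w);R=toolR(w,opt,tp)
    d=.55-(tp-(.55-th)) if d is None else d
    G=np.array([nb,0,.018*np.sin(d)+up])+.009*np.array([np.cos(d),0,-np.sin(d)])+.092*np.array([np.sin(d),0,np.cos(d)])
    S=np.array([x,y,0])+Rn.from_euler("z",w).as_matrix()@[.0026,(-.042,.042)[k],.023]
    return S+M@G-.003*R[:,2],R
E
python3 - <<'E'
from kin import *
n,k,tp=("ring",0,.5)
L=[inspose(n,k,tp,.10),inspose(n,k,tp,.004),inspose(n,k,tp,.002,d=.17,nb=.002),inspose(n,k,tp,.001,d=0.02,nb=.001)]
for P,R in L: print(ik(P,R[:,2]))
plan(*L)
E
```

```text
(array([-0.073731  ,  0.17807819, -0.38356488, -0.14109613, -0.51790886]), np.float64(4.818177702279734e-12))
(array([-0.06206732,  0.33771871, -0.36973824, -0.17703292, -0.37243097]), np.float64(5.2933866587662004e-12))
(array([-0.06699082,  0.33070296, -0.3986373 , -0.19407384, -0.35160605]), np.float64(4.232519486987753e-14))
(array([-0.07164843,  0.32803861, -0.42210261, -0.21220474, -0.33192571]), np.float64(4.1782428091625694e-11))
t 8.75 q [ 0.01 -0.17 -0.96  0.93 -0.11  0.59] w 0.0397 pos [ 0.5671 -0.1423  0.3018]
turn deg [  6.7 -12.4  -6.9] (rows 3 ) then shift cm [ 1.83  7.48 11.5 ] (rows 4 )
turn deg [0. 0. 0.] (rows 0 ) then shift cm [ 0.48 -0.    9.59] (rows 3 )
turn deg [0. 0. 0.] (rows 0 ) then shift cm [-1.66 -0.    0.01] (rows 1 )
turn deg [0. 0. 0.] (rows 0 ) then shift cm [-1.45 -0.    0.18] (rows 1 )
```

>>> servo_tool:
  targets:
    - {"angular":[0.9,-1.6,-0.9],"xyz":[0,0,0],"claw":3.0}
    - {"angular":[0.9,-1.6,-0.9],"xyz":[0,0,0],"claw":3.0}
    - {"angular":[0.9,-1.6,-0.9],"xyz":[0,0,0],"claw":3.0}
    - {"angular":[0.9,-1.6,-0.9],"xyz":[0,0,0],"claw":3.0}
    - {"angular":[0.9,-1.6,-0.9],"xyz":[0,0,0],"claw":3.0}
    - {"angular":[0.9,-1.6,-0.9],"xyz":[0,0,0],"claw":3.0}
    - {"angular":[0.9,-1.6,-0.9],"xyz":[0,0,0],"claw":3.0}
    - {"angular":[0.4,-1.2,-0.6],"xyz":[0,0,0],"claw":3.0}
    - {"angular":[0,0,0],"xyz":[0.45,1.85,2.0],"claw":3.0}
    - {"angular":[0,0,0],"xyz":[0.45,1.85,2.0],"claw":3.0}
    - {"angular":[0,0,0],"xyz":[0.45,1.85,2.0],"claw":3.0}
    - {"angular":[0,0,0],"xyz":[0.45,1.85,2.0],"claw":3.0}
    - {"angular":[0,0,0],"xyz":[0,0,0],"claw":3.0}

```text
t: 10.05
eef_pos: [0.6297, -0.2127, 0.2392]
ee_rot: [3.139, -0.506, 0.069]
force: [-0.9, 0.5, -1.9]
width: 0.0399
gripper_force: 20.0
```

```bash
python3 - <<'E'
from kin import *
n,k,tp=("ring",0,.5)
plan(inspose(n,k,tp,.10),inspose(n,k,tp,.004),inspose(n,k,tp,.002,d=.17,nb=.002),inspose(n,k,tp,.001,d=0.02,nb=.001))
E
```

```text
t 10.05 q [-0.07  0.13 -0.38 -0.12 -0.57  1.8 ] w 0.0399 pos [ 0.6297 -0.2127  0.2392]
turn deg [ 0.2 -0.3 -0.1] (rows 1 ) then shift cm [-0.21  0.01  3.25] (rows 1 )
turn deg [0. 0. 0.] (rows 0 ) then shift cm [ 0.48 -0.    9.59] (rows 3 )
turn deg [0. 0. 0.] (rows 0 ) then shift cm [-1.66 -0.    0.01] (rows 1 )
turn deg [0. 0. 0.] (rows 0 ) then shift cm [-1.45 -0.    0.18] (rows 1 )
```

>>> servo_tool:
  targets:
    - {"angular":[0.2,-0.3,-0.1],"xyz":[-0.2,0,3.2],"claw":3.0}
    - {"angular":[0,0,0],"xyz":[0.12,0,2.4],"claw":3.0}
    - {"angular":[0,0,0],"xyz":[0.12,0,2.4],"claw":3.0}
    - {"angular":[0,0,0],"xyz":[0.12,0,2.4],"claw":3.0}
    - {"angular":[0,0,0],"xyz":[0.12,0,1.2],"claw":3.0}
    - {"angular":[0,0,0],"xyz":[0,0,1.2],"claw":3.0}
    - {"angular":[0,0,0],"xyz":[0,0,0],"claw":3.0}
    - {"angular":[0,0,0],"xyz":[0,0,0],"claw":3.0}

```text
t: 10.85
eef_pos: [0.6927, -0.2105, 0.1333]
ee_rot: [3.136, -0.506, 0.073]
force: [0.6, -0.7, -0.7]
width: 0.04
gripper_force: 20.0
```

```bash
python3 - <<'E'
from kin import *
n,k,tp=("ring",0,.5)
plan(inspose(n,k,tp,.004),inspose(n,k,tp,.002,d=.17,nb=.002),inspose(n,k,tp,.001,d=0.02,nb=.001))
f=viewer.grab_frame("top");g=viewer.grab_frame("side")
W=np.zeros((400,800,3),np.uint8)
W[:,:400]=cv2.resize(f["color"][90:190,300:400],(400,400),interpolation=cv2.INTER_CUBIC)
W[:,400:]=cv2.resize(g["color"][110:210,220:320],(400,400),interpolation=cv2.INTER_CUBIC)
cv2.imwrite("pics/p1.png",W)
E
```

```text
t 10.85 q [-0.06  0.34 -0.36 -0.16 -0.37  1.84] w 0.04 pos [ 0.6927 -0.2105  0.1333]
turn deg [ 0.3 -0.3  0. ] (rows 1 ) then shift cm [-0.18 -0.22  0.52] (rows 1 )
turn deg [0. 0. 0.] (rows 0 ) then shift cm [-1.66 -0.    0.01] (rows 1 )
turn deg [0. 0. 0.] (rows 0 ) then shift cm [-1.45 -0.    0.18] (rows 1 )
```

View pics/p1.png

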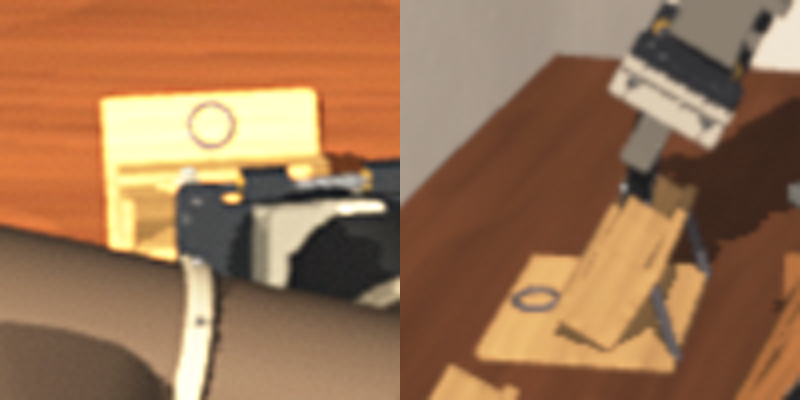

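>>> servo_tool:
  targets:
    - {"angular":[0,0,0],"xyz":[-0.18,-0.2,0.55],"claw":3.0}
    - {"angular":[0,0,0],"xyz":[0,0,0],"claw":3.0}
    - {"angular":[0,0,0],"xyz":[-0.8,0,0],"claw":3.0}
    - {"angular":[0,0,0],"xyz":[-0.8,0,0],"claw":3.0}
    - {"angular":[0,0,0],"xyz":[-0.7,0,0.1],"claw":3.0}
    - {"angular":[0,0,0],"xyz":[-0.6,0,0.1],"claw":3.0}
    - {"angular":[0,0,0],"xyz":[0,0,0],"claw":3.0}
    - {"angular":[0,0,0],"xyz":[0,0,0],"claw":3.0}
  force: 5

```text
t: 11.75
eef_pos: [0.6687, -0.2108, 0.111]
ee_rot: [3.136, -0.504, 0.072]
force: [-0.9, 0.2, -0.9]
width: 0.0401
gripper_force: 5.0
```

>>> servo_tool:
  targets:
    - {"angular":[0,0,0],"xyz":[0,0,0],"claw":6.2}
    - {"angular":[0,0,0],"xyz":[0,0,0],"claw":6.2}
    - {"angular":[0,0,0],"xyz":[0,0,0],"claw":6.2}
    - {"angular":[0,0,0],"xyz":[0,0,0],"claw":6.2}
    - {"angular":[0,0,0],"xyz":[0,0,0],"claw":6.2}

```text
t: 12.25
eef_pos: [0.6692, -0.2107, 0.1114]
ee_rot: [3.136, -0.505, 0.072]
force: [0.2, -0.1, -0.1]
width: 0.0615
gripper_force: 0.0
```

>>> servo_tool:
  targets:
    - {"angular":[0,0,0],"xyz":[-0.12,0,-2.4],"claw":6.2}
    - {"angular":[0,0,0],"xyz":[-0.12,0,-2.4],"claw":6.2}
    - {"angular":[0,0,0],"xyz":[-0.12,0,-2.4],"claw":6.2}
    - {"angular":[0,0,0],"xyz":[-0.12,0,-2.4],"claw":6.2}
    - {"angular":[0,0,0],"xyz":[0,0,0],"claw":6.2}

```text
t: 12.75
eef_pos: [0.6188, -0.2142, 0.1968]
ee_rot: [3.134, -0.51, 0.073]
force: [1.0, 1.1, 0.3]
width: 0.0621
gripper_force: 0.0
```

```bash
python3 - <<'E'
from kin import *
plan(binpose(2,up=.08))
f=viewer.grab_frame("top");g=viewer.grab_frame("side")
W=np.zeros((600,800,3),np.uint8)
W[:400,:400]=cv2.resize(f["color"][90:190,300:400],(400,400),interpolation=cv2.INTER_CUBIC)
W[:400,400:]=cv2.resize(g["color"][110:210,220:320],(400,400),interpolation=cv2.INTER_CUBIC)
W[400:,:320]=cv2.resize(f["color"],(320,200))
b=(255*(f["color"][182:222,227:327]/255.)**.45).astype(np.uint8);W[400:592,320:800]=cv2.resize(b,(480,192),interpolation=cv2.INTER_CUBIC)
cv2.imwrite("pics/p2.png",W)
E
```

```text
t 12.75 q [-0.08  0.16 -0.44 -0.15 -0.47  1.83] w 0.0621 pos [ 0.6188 -0.2142  0.1968]
turn deg [  22.4   -3.8 -171.2] (rows 25 ) then shift cm [16.11 17.82 -1.9 ] (rows 7 )
```

View pics/p2.png

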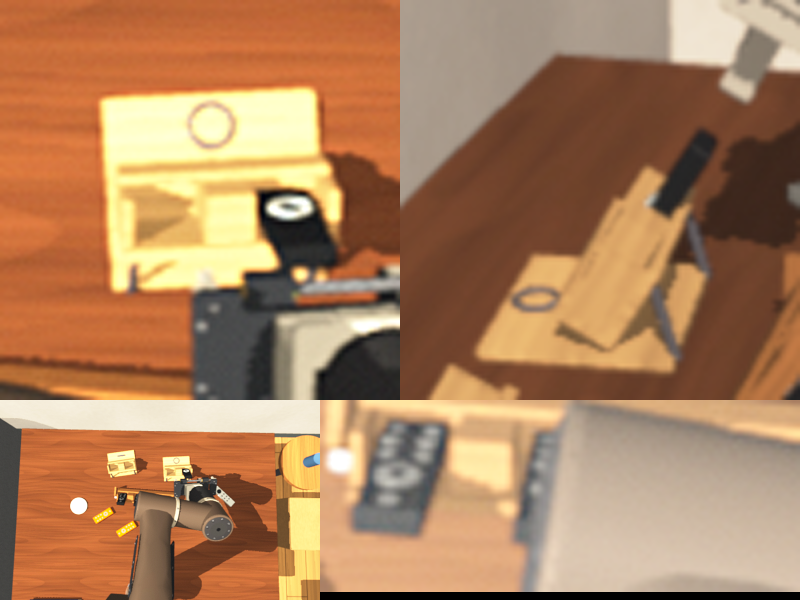

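```bash
python3 - <<'E'
from kin import *
P,R=binpose(2,up=.08,opt=2);print(ik(P,R[:,2])[0].round(2))
plan((P,R),binpose(2,opt=2))
E
```

```text
[ 0.46 -0.06 -0.79  0.21 -0.63]
t 12.85 q [-0.08  0.16 -0.44 -0.15 -0.47  1.83] w 0.062 pos [ 0.6187 -0.2139  0.1939]
turn deg [ -2.6 -14.7   7.3] (rows 3 ) then shift cm [-16.02 -17.78  -2.18] (rows 7 )
turn deg [0. 0. 0.] (rows 0 ) then shift cm [ 2.36 -0.    7.64] (rows 3 )
```

>>> servo_tool:
  targets:
    - {"angular":[-0.9,-4.9,2.4],"xyz":[0,0,0],"claw":6.2}
    - {"angular":[-0.9,-4.9,2.4],"xyz":[0,0,0],"claw":6.2}
    - {"angular":[-0.9,-4.9,2.4],"xyz":[0,0,0],"claw":6.2}
    - {"angular":[0,0,0],"xyz":[-2.0,-2.22,-0.3],"claw":6.2}
    - {"angular":[0,0,0],"xyz":[-2.0,-2.22,-0.3],"claw":6.2}
    - {"angular":[0,0,0],"xyz":[-2.0,-2.22,-0.3],"claw":6.2}
    - {"angular":[0,0,0],"xyz":[-2.0,-2.22,-0.3],"claw":6.2}
    - {"angular":[0,0,0],"xyz":[-2.0,-2.22,-0.3],"claw":6.2}
    - {"angular":[0,0,0],"xyz":[-2.0,-2.22,-0.3],"claw":6.2}
    - {"angular":[0,0,0],"xyz":[-2.0,-2.22,-0.3],"claw":6.2}
    - {"angular":[0,0,0],"xyz":[-2.0,-2.22,-0.1],"claw":6.2}
    - {"angular":[0,0,0],"xyz":[0,0,0],"claw":6.2}
    - {"angular":[0,0,0],"xyz":[0,0,0],"claw":6.2}

```text
t: 14.15
eef_pos: [0.4698, -0.0256, 0.1741]
ee_rot: [3.139, -0.248, -0.061]
force: [0.1, 0.4, -0.3]
width: 0.062
gripper_force: 0.0
```

```bash
cat >> h.py <<'E'
def tops():
    "dark blobs in the top view around the bin: minimum row/col extents, to notice a shift"
    f=viewer.grab_frame("top");m=cv2.inRange(f["color"][175:225,220:365],(0,0,0),(75,75,75))
    n,_,st,ce=cv2.connectedComponentsWithStats(m)
    print([(st[i][:5].tolist(),ce[i].round(1).tolist()) for i in range(1,n) if st[i][4]>60])
E
python3 - <<'E'
from kin import *
plan(binpose(2,up=.08,opt=2),binpose(2,opt=2))
tops()
i0=cv2.imread("pics/top0.png")[175:225,220:365];m=cv2.inRange(i0,(0,0,0),(75,75,75));n,_,st,ce=cv2.connectedComponentsWithStats(m)
print([(st[i][:5].tolist(),ce[i].round(1).tolist()) for i in range(1,n) if st[i][4]>60])
E
```

```text
t 14.15 q [ 0.46 -0.06 -0.8   0.21 -0.63  0.89] w 0.062 pos [ 0.4698 -0.0256  0.1741]
turn deg [0.1 0.1 0.2] (rows 1 ) then shift cm [ 0.06  0.03 -0.12] (rows 1 )
turn deg [0. 0. 0.] (rows 0 ) then shift cm [ 2.36 -0.    7.64] (rows 3 )
[([14, 11, 20, 24, 279], [23.4, 23.3]), ([48, 14, 23, 32, 310], [57.3, 29.1]), ([79, 16, 15, 24, 249], [86.4, 28.3]), ([77, 40, 52, 10, 254], [108.1, 45.9])]
[([14, 11, 20, 24, 264], [23.5, 23.4]), ([48, 14, 17, 24, 238], [55.9, 26.1]), ([79, 16, 15, 24, 232], [86.4, 28.1]), ([109, 18, 15, 24, 245], [115.8, 30.5])]
```

Remotes A, B and C haven't moved. Descending, gripping and lifting C, then flipping it (+z this time).

>>> servo_tool:
  targets:
    - {"angular":[0,0,0],"xyz":[0.8,0,2.5],"claw":6.2}
    - {"angular":[0,0,0],"xyz":[0.8,0,2.5],"claw":6.2}
    - {"angular":[0,0,0],"xyz":[0.8,0,2.5],"claw":6.2}
    - {"angular":[0,0,0],"xyz":[0,0,0],"claw":6.2}
    - {"angular":[0,0,0],"xyz":[0,0,0],"claw":3.0}
    - {"angular":[0,0,0],"xyz":[0,0,0],"claw":3.0}
    - {"angular":[0,0,0],"xyz":[0,0,0],"claw":3.0}
    - {"angular":[0,0,0],"xyz":[0,0,0],"claw":3.0}
    - {"angular":[0,0,0],"xyz":[0,0,0],"claw":3.0}
    - {"angular":[0,0,0],"xyz":[0,0,0],"claw":3.0}
  force: 20

```text
t: 15.2
eef_pos: [0.5119, -0.029, 0.1088]
ee_rot: [3.139, -0.251, -0.063]
force: [-3.7, 0.6, 7.4]
width: 0.04
gripper_force: 20.0
```

```bash
python3 - <<'E'
from kin import *
# reachable view pose, tool opt1 facing up after flip
V=np.array([.58,0.0,.27])
for tp in(.3,.35,.4):
  R=toolR(0.05,1,tp);print(tp,ik(V,R[:,2]))
plan(binpose(2,opt=2),binpose(2,opt=2,up=.065),(V,toolR(0.05,2,TH)),(V,toolR(.05,1,.35)))
E
```

```text
0.3 (array([ 0.40236776,  0.02024818, -0.45971668,  0.14084773, -0.8132392 ]), np.float64(4.821761062488426e-15))
0.35 (array([ 0.41386262, -0.00632403, -0.51699848,  0.18205127, -0.73966133]), np.float64(2.6969215008368213e-10))
0.4 (array([ 0.42415325, -0.0319463 , -0.5780537 ,  0.23334188, -0.6630434 ]), np.float64(1.5753930543744842e-12))
t 15.2 q [ 0.4   0.11 -0.83  0.28 -0.42  0.87] w 0.04 pos [ 0.5119 -0.029   0.1088]
turn deg [ 0.1 -0.   0.1] (rows 1 ) then shift cm [-0.06 -0.03  0.15] (rows 1 )
turn deg [0. 0. 0.] (rows 0 ) then shift cm [-1.92  0.   -6.21] (rows 2 )
turn deg [ 1.6 -0.  -6.4] (rows 1 ) then shift cm [12.67 -2.14 -7.85] (rows 5 )
turn deg [  -9.     0.  -179.8] (rows 26 ) then shift cm [0. 0. 0.] (rows 0 )
```

>>> servo_tool:
  targets:
    - {"angular":[0,0,0],"xyz":[-0.64,0,-2.08],"claw":3.0}
    - {"angular":[0,0,0],"xyz":[-0.64,0,-2.08],"claw":3.0}
    - {"angular":[0,0,0],"xyz":[-0.64,0,-2.08],"claw":3.0}
    - {"angular":[0,0,0],"xyz":[2.5,-0.45,-1.6],"claw":3.0}
    - {"angular":[0,0,0],"xyz":[2.5,-0.45,-1.6],"claw":3.0}
    - {"angular":[0,0,0],"xyz":[2.5,-0.45,-1.6],"claw":3.0}
    - {"angular":[0,0,0],"xyz":[2.5,-0.45,-1.6],"claw":3.0}
    - {"angular":[0,0,0],"xyz":[2.5,-0.45,-1.6],"claw":3.0}
    - {"angular":[0,0,8.2],"xyz":[0,0,0],"claw":3.0}
    - {"angular":[0,0,8.2],"xyz":[0,0,0],"claw":3.0}
    - {"angular":[0,0,8.2],"xyz":[0,0,0],"claw":3.0}
    - {"angular":[0,0,8.2],"xyz":[0,0,0],"claw":3.0}
    - {"angular":[0,0,8.2],"xyz":[0,0,0],"claw":3.0}
    - {"angular":[0,0,8.2],"xyz":[0,0,0],"claw":3.0}
    - {"angular":[0,0,8.2],"xyz":[0,0,0],"claw":3.0}
    - {"angular":[0,0,8.2],"xyz":[0,0,0],"claw":3.0}
    - {"angular":[0,0,8.2],"xyz":[0,0,0],"claw":3.0}
    - {"angular":[0,0,8.2],"xyz":[0,0,0],"claw":3.0}

```text
t: 17.0
eef_pos: [0.5797, -0.0106, 0.2715]
ee_rot: [-2.896, -0.035, -1.505]
force: [0.0, 0.1, -1.3]
width: 0.0403
gripper_force: 20.0
```

>>> servo_tool:
  targets:
    - {"angular":[0,0,8.2],"xyz":[0,0,0],"claw":3.0}
    - {"angular":[0,0,8.2],"xyz":[0,0,0],"claw":3.0}
    - {"angular":[0,0,8.2],"xyz":[0,0,0],"claw":3.0}
    - {"angular":[0,0,8.2],"xyz":[0,0,0],"claw":3.0}
    - {"angular":[0,0,8.2],"xyz":[0,0,0],"claw":3.0}
    - {"angular":[0,0,8.2],"xyz":[0,0,0],"claw":3.0}
    - {"angular":[0,0,8.2],"xyz":[0,0,0],"claw":3.0}
    - {"angular":[0,0,8.2],"xyz":[0,0,0],"claw":3.0}
    - {"angular":[0,0,8.2],"xyz":[0,0,0],"claw":3.0}
    - {"angular":[0,0,8.2],"xyz":[0,0,0],"claw":3.0}
    - {"angular":[0,0,8.2],"xyz":[0,0,0],"claw":3.0}
    - {"angular":[0,-5.7,1.4],"xyz":[0,0,0],"claw":3.0}
    - {"angular":[0,0,0],"xyz":[0,0,0],"claw":3.0}

```text
t: 18.3
eef_pos: [0.5767, -0.0116, 0.2693]
ee_rot: [-3.111, 0.345, -3.088]
force: [-1.5, -0.2, -1.1]
width: 0.0397
gripper_force: 20.0
```

```bash
python3 - <<'E'
from h import *
np.set_printoptions(linewidth=200)
plan();mark()
E
```

```text
t 18.3 q [ 0.41 -0.01 -0.53  0.22 -0.74 -2.07] w 0.0397 pos [ 0.5767 -0.0116  0.2693]
[300 169]
[[126 128 123 124 122 124 121 117 119 118 118 119 116 119 119 118 119 119 120 120 119 116 120 119 119 119 121]
 [125 123 122 118 119 122 119 121 121 119 122 120 121 122 121 122 122 120 122 122 125 123 123 122 124 123 126]
 [118 121 121 121 120 119 123 121 122 121 125 124 126 125 125 125 124 125 127 126 124 126 124 125 126 125 127]
 [119 121 120 119 119 120 121 122 120 120 120 122 122 122 123 121 123 120 123 123 123 125 124 123 124 125 127]
 [124 123 120 123 123 124 122 121 124 122 120 121 121 124 121 120 119 122 122 119 122 124 122 122 124 125 123]
 [127 126 127 126 126 127 127 124 126 124 123 127 126 124 125 125 123 124 122 122 124 121 121 117 116 115 115]
 [123 126 129 131 129 130 129 127 129 129 130 128 126 122 127 124 124 125 120 123 120 123 110  89  67  61  63]
 [ 86 114 132 133 133 133 130 131 130 133 132 128 125 123 125 124 124 123 121 120 121 122 108  77  50  45  47]
 [ 77 112 134 137 137 134 131 127 128 128 128 128 126 124 126 127 126 127 125 126 126 126 122  99  72  67  73]
 [ 89
[... 516 characters left out ...]
 130 127 135 150 135  96  85  88]
 [ 90  98 105 119 129 121 114 116 115 116 117 118 109 104 101 107 104  83  60  54  51  65 107 131 136 154 168]
 [ 73  85 117 168 186 152 107  87  80  72  75  74  69  68  78  98 102  74  39  38  46  54  82 129 181 223 235]
 [ 53  57  87 122 127  95  66  57  52  45  45  43  41  41  47  56  61  49  45  64  91 108 122 163 206 225 229]
 [ 61  51  54  59  55  43  44  39  40  40  39  37  36  35  34  35  37  33  37  46  72 100 132 175 211 223 215]
 [ 56  52  47  46  46  43  43  43  40  41  40  37  38  36  32  34  34  36  33  34  39  56  89 140 193 217 218]
 [ 51  49  47  48  44  44  42  43  43  41  37  39  37  36  35  34  33  35  36  35  32  31  43  68 122 179 210]]
```

>>> servo_tool:
  targets:
    - {"angular":[0,0,-8],"xyz":[0,0,0],"claw":3.0}
    - {"angular":[0,0,-8],"xyz":[0,0,0],"claw":3.0}
    - {"angular":[0,0,-8],"xyz":[0,0,0],"claw":3.0}
    - {"angular":[0,0,-8],"xyz":[0,0,0],"claw":3.0}
    - {"angular":[0,0,-8],"xyz":[0,0,0],"claw":3.0}
    - {"angular":[0,0,-8],"xyz":[0,0,0],"claw":3.0}
    - {"angular":[0,0,-8],"xyz":[0,0,0],"claw":3.0}
    - {"angular":[0,0,-8],"xyz":[0,0,0],"claw":3.0}
    - {"angular":[0,0,-8],"xyz":[0,0,0],"claw":3.0}
    - {"angular":[0,0,-8],"xyz":[0,0,0],"claw":3.0}

```text
t: 19.35
eef_pos: [0.5807, -0.0104, 0.2722]
ee_rot: [-2.795, 0.028, -1.684]
force: [0.4, -0.1, -1.3]
width: 0.04
gripper_force: 20.0
```

```bash
cat >> h.py <<'E'
def smark(lean=.30):
    g=viewer.grab_frame("side");p,R,_=cur();u=proj(g,p+R[:,2]*.055)[0].astype(int);print(u)
    print(cv2.cvtColor(g["color"],cv2.COLOR_BGR2GRAY)[u[1]-14:u[1]+16,u[0]-13:u[0]+14])
E
python3 - <<'E'
from h import *
np.set_printoptions(linewidth=200)
plan();smark()
E
```

```text
t 19.35 q [ 0.41 -0.01 -0.52  0.22 -0.75 -0.66] w 0.04 pos [ 0.5807 -0.0104  0.2722]
[299 138]
[[145 175 214 226 227 227 227 221 204 170 110  47  31  32  32  31  32  31  32  31  30  32  31  32  31  30  32]
 [116 139 170 185 191 194 196 195 193 153  80  38  31  31  31  31  32  31  31  31  32  31  31  30  31  31  33]
 [ 83  88  95 100 109 116 119 119 124 102  57  33  31  31  32  32  32  31  30  31  32  31  31  32  32  32  39]
 [ 77  78  78  79  81  83  84  84  78  59  37  30  30  31  32  31  32  31  30  32  31  31  31  31  31  33  47]
 [ 77  78  78  79  80  81  81  79  67  46  32  31  30  30  31  31  31  32  32  31  31  31  31  31  31  35  62]
 [ 78  78  79  80  81  81  80  78  62  40  31  31  31  31  31  31  31  31  31  31  31  31  30  30  32  42  84]
 [ 78  79  80  80  81  81  80  73  56  36  32  30  29  31  32  31  31  31  31  31  32  31  31  31  34  51 100]
 [ 78  78  79  80  81  80  79  71  53  37  30  30  32  31  31  30  32  32  31  31  31  31  32  32  35  49  90]
 [ 78  78  79  79  79  79  77  70  77  75  54  36  31  31  31  30  31  31  33  32  30  31  30  31  31  38  68]
 [ 78 
[... 1625 characters left out ...]
  31  28  39  65  64  52  44  43]
 [ 82  82  82  76  54  33  28  27  30  30  29  31  31  32  30  31  31  30  30  29  29  49  67  59  45  43  44]
 [ 83  83  80  64  41  28  28  27  28  26  30  36  36  32  31  32  31  31  30  27  31  45  54  48  44  43  43]
 [ 83  81  69  46  30  28  27  27  27  28  39  60  58  45  36  32  31  30  30  30  35  42  45  44  43  42  43]
 [ 83  75  55  33  28  27  27  28  28  33  54  73  76  69  58  45  35  32  31  33  40  44  44  44  44  42  44]
 [ 81  64  39  28  26  27  27  27  30  46  68  79  80  79  75  71  60  49  47  46  44  44  44  44  43  44  45]
 [ 70  45  30  28  27  27  27  29  39  64  77  80  80  79  80  80  77  72  59  48  45  44  42  43  43  44  45]]
```

C carries a bar. Plan for bar slot 0, with opt 1 and θ'=0.35.

```bash
python3 - <<'E'
from kin import *
n,k,tp=("bar",0,.35)
L=[inspose(n,k,tp,.12,opt=1),inspose(n,k,tp,.003,opt=1),inspose(n,k,tp,.003,d=.25,nb=.002,opt=1),inspose(n,k,tp,.001,d=0.02,nb=.001,opt=1)]
for P,R in L: q,e=ik(P,R[:,2]);print(q.round(2),round(e,4),P.round(3))
plan(*L)
E
```

```text
[ 0.49  0.2  -0.38  0.18 -0.67] 0.0 [0.675 0.099 0.229]
[ 0.45  0.38 -0.39  0.22 -0.47] 0.0 [0.735 0.109 0.13 ]
[ 0.46  0.36 -0.45  0.25 -0.44] 0.0 [0.714 0.106 0.124]
[ 0.47  0.35 -0.52  0.28 -0.38] 0.0 [0.696 0.103 0.111]
t 19.4 q [ 0.41 -0.01 -0.52  0.22 -0.75 -0.65] w 0.0396 pos [ 0.5808 -0.0104  0.2723]
turn deg [-2.9 -2.9 75.3] (rows 11 ) then shift cm [-8.86  9.35  7.8 ] (rows 5 )
turn deg [0. 0. 0.] (rows 0 ) then shift cm [-2.32  0.   11.47] (rows 4 )
turn deg [0. 0. 0.] (rows 0 ) then shift cm [ 2.23 -0.   -0.19] (rows 1 )
turn deg [0. 0. 0.] (rows 0 ) then shift cm [ 2.1  -0.    0.55] (rows 1 )
```

>>> servo_tool:
  targets:
    - {"angular":[-0.29,-0.29,7.53],"xyz":[0,0,0],"claw":3.0}
    - {"angular":[-0.29,-0.29,7.53],"xyz":[0,0,0],"claw":3.0}
    - {"angular":[-0.29,-0.29,7.53],"xyz":[0,0,0],"claw":3.0}
    - {"angular":[-0.29,-0.29,7.53],"xyz":[0,0,0],"claw":3.0}
    - {"angular":[-0.29,-0.29,7.53],"xyz":[0,0,0],"claw":3.0}
    - {"angular":[-0.29,-0.29,7.53],"xyz":[0,0,0],"claw":3.0}
    - {"angular":[-0.29,-0.29,7.53],"xyz":[0,0,0],"claw":3.0}
    - {"angular":[-0.29,-0.29,7.53],"xyz":[0,0,0],"claw":3.0}
    - {"angular":[-0.29,-0.29,7.53],"xyz":[0,0,0],"claw":3.0}
    - {"angular":[-0.29,-0.29,7.53],"xyz":[0,0,0],"claw":3.0}
    - {"angular":[0,0,0],"xyz":[-2.2,2.34,1.95],"claw":3.0}
    - {"angular":[0,0,0],"xyz":[-2.2,2.34,1.95],"claw":3.0}
    - {"angular":[0,0,0],"xyz":[-2.2,2.34,1.95],"claw":3.0}
    - {"angular":[0,0,0],"xyz":[-2.2,2.34,1.95],"claw":3.0}
    - {"angular":[0,0,0],"xyz":[0,0,0],"claw":3.0}
    - {"angular":[0,0,0],"xyz":[0,0,0],"claw":3.0}

```text
t: 21.0
eef_pos: [0.6755, 0.0986, 0.2283]
ee_rot: [3.136, 0.349, -3.001]
force: [-0.9, -0.7, -1.3]
width: 0.04
gripper_force: 20.0
```

```bash
python3 - <<'E'
from kin import *
n,k,tp=("bar",0,.35)
plan(inspose(n,k,tp,.003,opt=1),inspose(n,k,tp,.003,d=.25,nb=.002,opt=1),inspose(n,k,tp,.001,d=0.02,nb=.001,opt=1))
E
```

```text
t 21.0 q [ 0.49  0.2  -0.38  0.18 -0.67 -2.04] w 0.04 pos [0.6755 0.0986 0.2283]
turn deg [ 0.  -0.1 -0.9] (rows 1 ) then shift cm [-2.3   0.08 11.34] (rows 4 )
turn deg [0. 0. 0.] (rows 0 ) then shift cm [ 2.23 -0.   -0.19] (rows 1 )
turn deg [0. 0. 0.] (rows 0 ) then shift cm [ 2.1  -0.    0.55] (rows 1 )
```

>>> servo_tool:
  targets:
    - {"angular":[0,0,-0.9],"xyz":[-0.46,0.02,2.2],"claw":3.0}
    - {"angular":[0,0,0],"xyz":[-0.46,0.02,2.2],"claw":3.0}
    - {"angular":[0,0,0],"xyz":[-0.46,0.02,2.2],"claw":3.0}
    - {"angular":[0,0,0],"xyz":[-0.46,0.02,2.2],"claw":3.0}
    - {"angular":[0,0,0],"xyz":[-0.46,0,1.3],"claw":3.0}
    - {"angular":[0,0,0],"xyz":[0,0,1.2],"claw":3.0}
    - {"angular":[0,0,0],"xyz":[0,0,0],"claw":3.0}
    - {"angular":[0,0,0],"xyz":[0,0,0],"claw":3.0}

```text
t: 21.8
eef_pos: [0.7347, 0.1079, 0.1316]
ee_rot: [3.141, 0.351, -2.984]
force: [0.4, 0.3, -0.4]
width: 0.0396
gripper_force: 20.0
```

```bash
python3 - <<'E'
from kin import *
n,k,tp=("bar",0,.35)
plan(inspose(n,k,tp,.003,opt=1),inspose(n,k,tp,.003,d=.25,nb=.002,opt=1),inspose(n,k,tp,.001,d=0.02,nb=.001,opt=1),inspose(n,k,tp,.10,d=0.02,nb=.001,opt=1))
E
```

```text
t 21.8 q [ 0.45  0.39 -0.37  0.22 -0.48 -2.04] w 0.0396 pos [0.7347 0.1079 0.1316]
turn deg [0.  0.1 0. ] (rows 1 ) then shift cm [0.02 0.09 0.2 ] (rows 1 )
turn deg [0. 0. 0.] (rows 0 ) then shift cm [ 2.23 -0.   -0.19] (rows 1 )
turn deg [0. 0. 0.] (rows 0 ) then shift cm [ 2.1  -0.    0.55] (rows 1 )
turn deg [0. 0. 0.] (rows 0 ) then shift cm [ 1.97 -0.   -9.7 ] (rows 3 )
```

>>> servo_tool:
  targets:
    - {"angular":[0,0,0],"xyz":[0,0.08,0.2],"claw":3.0}
    - {"angular":[0,0,0],"xyz":[0,0,0],"claw":3.0}
    - {"angular":[0,0,0],"xyz":[0.75,0,-0.1],"claw":3.0}
    - {"angular":[0,0,0],"xyz":[0.75,0,-0.05],"claw":3.0}
    - {"angular":[0,0,0],"xyz":[0.75,0,0],"claw":3.0}
    - {"angular":[0,0,0],"xyz":[0.7,0,0.1],"claw":3.0}
    - {"angular":[0,0,0],"xyz":[0.7,0,0.2],"claw":3.0}
    - {"angular":[0,0,0],"xyz":[0.6,0,0.2],"claw":3.0}
    - {"angular":[0,0,0],"xyz":[0,0,0],"claw":3.0}
    - {"angular":[0,0,0],"xyz":[0,0,0],"claw":3.0}
  force: 5

```text
t: 22.8
eef_pos: [0.6967, 0.1027, 0.1108]
ee_rot: [-3.141, 0.35, -2.983]
force: [0.6, -0.2, -0.6]
width: 0.0402
gripper_force: 5.0
```

>>> servo_tool:
  targets:
    - {"angular":[0,0,0],"xyz":[0,0,0],"claw":6.2}
    - {"angular":[0,0,0],"xyz":[0,0,0],"claw":6.2}
    - {"angular":[0,0,0],"xyz":[0,0,0],"claw":6.2}
    - {"angular":[0,0,0],"xyz":[0,0,0],"claw":6.2}
    - {"angular":[0,0,0],"xyz":[0,0,0],"claw":6.2}
    - {"angular":[0,0,0],"xyz":[0.49,0,-2.42],"claw":6.2}
    - {"angular":[0,0,0],"xyz":[0.49,0,-2.42],"claw":6.2}
    - {"angular":[0,0,0],"xyz":[0.49,0,-2.42],"claw":6.2}
    - {"angular":[0,0,0],"xyz":[0.49,0,-2.42],"claw":6.2}
    - {"angular":[0,0,0],"xyz":[0,0,0],"claw":6.2}

```text
t: 23.8
eef_pos: [0.6464, 0.0952, 0.1993]
ee_rot: [3.14, 0.356, -2.983]
force: [0.3, 0.2, 0.4]
width: 0.0615
gripper_force: 0.0
```

```bash
python3 - <<'E'
from kin import *
plan(binpose(1,up=.08,opt=1),binpose(1,opt=1))
f=viewer.grab_frame("top");g=viewer.grab_frame("side")
W=np.zeros((600,800,3),np.uint8)
W[:400,:400]=cv2.resize(f["color"][90:190,200:300],(400,400),interpolation=cv2.INTER_CUBIC)
W[:400,400:]=cv2.resize(g["color"][160:285,175:300],(400,400),interpolation=cv2.INTER_CUBIC)
W[400:,:320]=cv2.resize(f["color"],(320,200));W[400:,400:720]=cv2.resize(g["color"],(320,200))
cv2.imwrite("pics/p3.png",W)
E
```

```text
t 23.8 q [ 0.5   0.18 -0.5   0.22 -0.57 -2.08] w 0.0615 pos [0.6464 0.0952 0.1993]
turn deg [ 3.9  6.1 12.2] (rows 3 ) then shift cm [16.92 -5.02 -1.85] (rows 6 )
turn deg [0. 0. 0.] (rows 0 ) then shift cm [-2.36 -0.    7.64] (rows 3 )
```

View pics/p3.png

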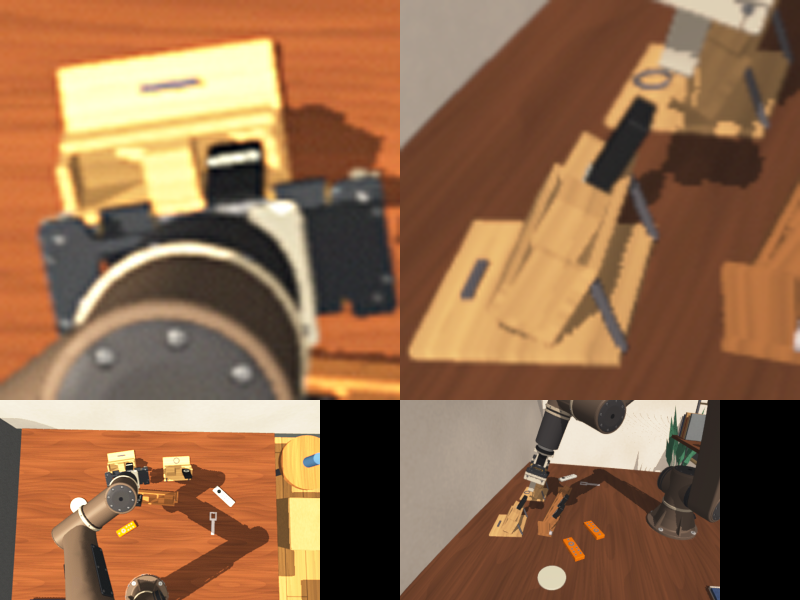

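```bash
python3 - <<'E'
from kin import *
p,R,_=cur();H=p,R@Rn.from_euler("z",-170,degrees=True).as_matrix()
plan(H,binpose(1,up=.08,opt=2),binpose(1,opt=2)); tops()
E
```

```text
t 23.9 q [ 0.5   0.18 -0.5   0.22 -0.57 -2.08] w 0.0624 pos [0.6462 0.095  0.1963]
turn deg [   0.   -0. -170.] (rows 25 ) then shift cm [0. 0. 0.] (rows 0 )
turn deg [-4.3 -5.5  2.2] (rows 2 ) then shift cm [-16.83   5.    -2.13] (rows 6 )
turn deg [0. 0. 0.] (rows 0 ) then shift cm [2.36 0.   7.64] (rows 3 )
[([47, 0, 18, 38, 220], [56.6, 20.8])]
```

>>> servo_tool:
  targets:
    - {"angular":[0,0,-8.4],"xyz":[0,0,0],"claw":6.2}
    - {"angular":[0,0,-8.4],"xyz":[0,0,0],"claw":6.2}
    - {"angular":[0,0,-8.4],"xyz":[0,0,0],"claw":6.2}
    - {"angular":[0,0,-8.4],"xyz":[0,0,0],"claw":6.2}
    - {"angular":[0,0,-8.4],"xyz":[0,0,0],"claw":6.2}
    - {"angular":[0,0,-8.4],"xyz":[0,0,0],"claw":6.2}
    - {"angular":[0,0,-8.4],"xyz":[0,0,0],"claw":6.2}
    - {"angular":[0,0,-8.4],"xyz":[0,0,0],"claw":6.2}
    - {"angular":[0,0,-8.4],"xyz":[0,0,0],"claw":6.2}
    - {"angular":[0,0,-8.4],"xyz":[0,0,0],"claw":6.2}
    - {"angular":[0,0,-8.4],"xyz":[0,0,0],"claw":6.2}
    - {"angular":[0,0,-8.4],"xyz":[0,0,0],"claw":6.2}
    - {"angular":[0,0,-8.4],"xyz":[0,0,0],"claw":6.2}
    - {"angular":[0,0,-8.4],"xyz":[0,0,0],"claw":6.2}
    - {"angular":[0,0,-8.4],"xyz":[0,0,0],"claw":6.2}
    - {"angular":[0,0,-8.4],"xyz":[0,0,0],"claw":6.2}
    - {"angular":[0,0,-8.4],"xyz":[0,0,0],"claw":6.2}
    - {"angular":[0,0,-8.4],"xyz":[0,0,0],"claw":6.2}
    - {"angular":[0,0,-8.4],"xyz":[0,0,0],"claw":6.2}
    - {"angular":[0,0,-8.4],"xyz":[0,0,0],"claw":6.2}

```text
t: 25.95
eef_pos: [0.6459, 0.0946, 0.1938]
ee_rot: [-3.069, -0.342, -0.058]
force: [0.9, -0.1, 0.9]
width: 0.0621
gripper_force: 0.0
```

>>> servo_tool:
  targets:
    - {"angular":[-2.1,-2.7,0.1],"xyz":[0,0,0],"claw":6.2}
    - {"angular":[-2.1,-2.7,0.1],"xyz":[0,0,0],"claw":6.2}
    - {"angular":[0,0,0],"xyz":[-2.4,0.71,-0.3],"claw":6.2}
    - {"angular":[0,0,0],"xyz":[-2.4,0.71,-0.3],"claw":6.2}
    - {"angular":[0,0,0],"xyz":[-2.4,0.71,-0.3],"claw":6.2}
    - {"angular":[0,0,0],"xyz":[-2.4,0.71,-0.3],"claw":6.2}
    - {"angular":[0,0,0],"xyz":[-2.4,0.71,-0.3],"claw":6.2}
    - {"angular":[0,0,0],"xyz":[-2.4,0.71,-0.3],"claw":6.2}
    - {"angular":[0,0,0],"xyz":[-2.4,0.71,-0.3],"claw":6.2}
    - {"angular":[0,0,0],"xyz":[0,0,0],"claw":6.2}
    - {"angular":[0,0,0],"xyz":[0,0,0],"claw":6.2}

```text
t: 27.05
eef_pos: [0.4752, 0.0559, 0.1739]
ee_rot: [-3.139, -0.249, -0.063]
force: [0.2, 0.5, 0.8]
width: 0.0622
gripper_force: 0.0
```

```bash
python3 - <<'E'
from kin import *
plan(binpose(1,up=.08,opt=2),binpose(1,opt=2)); tops()
E
```

```text
t 27.05 q [ 0.65 -0.04 -0.8   0.27 -0.64  0.66] w 0.0622 pos [0.4752 0.0559 0.1739]
turn deg [-0.2  0.1  0.1] (rows 1 ) then shift cm [ 0.02 -0.01 -0.15] (rows 1 )
turn deg [0. 0. 0.] (rows 0 ) then shift cm [2.36 0.   7.64] (rows 3 )
[([14, 11, 22, 32, 340], [23.8, 25.7]), ([48, 14, 17, 24, 255], [55.9, 26.1]), ([32, 37, 61, 13, 392], [67.8, 45.1])]
```

>>> servo_tool:
  targets:
    - {"angular":[0,0,0],"xyz":[0.8,0,2.5],"claw":6.2}
    - {"angular":[0,0,0],"xyz":[0.8,0,2.5],"claw":6.2}
    - {"angular":[0,0,0],"xyz":[0.8,0,2.5],"claw":6.2}
    - {"angular":[0,0,0],"xyz":[0,0,0],"claw":6.2}
    - {"angular":[0,0,0],"xyz":[0,0,0],"claw":3.0}
    - {"angular":[0,0,0],"xyz":[0,0,0],"claw":3.0}
    - {"angular":[0,0,0],"xyz":[0,0,0],"claw":3.0}
    - {"angular":[0,0,0],"xyz":[0,0,0],"claw":3.0}
    - {"angular":[0,0,0],"xyz":[0,0,0],"claw":3.0}
    - {"angular":[0,0,0],"xyz":[0,0,0],"claw":3.0}
  force: 20

```text
t: 28.1
eef_pos: [0.5173, 0.0539, 0.1085]
ee_rot: [-3.138, -0.251, -0.064]
force: [-4.6, 1.5, 8.1]
width: 0.0399
gripper_force: 20.0
```

>>> servo_tool:
  targets:
    - {"angular":[0,0,0],"xyz":[-0.64,0,-2.08],"claw":3.0}
    - {"angular":[0,0,0],"xyz":[-0.64,0,-2.08],"claw":3.0}
    - {"angular":[0,0,0],"xyz":[-0.64,0,-2.08],"claw":3.0}
    - {"angular":[0,0,0],"xyz":[2.5,0.2,-1.6],"claw":3.0}
    - {"angular":[0,0,0],"xyz":[2.5,0.2,-1.6],"claw":3.0}
    - {"angular":[0,0,0],"xyz":[2.5,0.2,-1.6],"claw":3.0}
    - {"angular":[0,0,0],"xyz":[2.5,0.2,-1.6],"claw":3.0}
    - {"angular":[0,0,0],"xyz":[2.5,0.2,-1.6],"claw":3.0}
    - {"angular":[0,0,8.2],"xyz":[0,0,0],"claw":3.0}
    - {"angular":[0,0,8.2],"xyz":[0,0,0],"claw":3.0}
    - {"angular":[0,0,8.2],"xyz":[0,0,0],"claw":3.0}
    - {"angular":[0,0,8.2],"xyz":[0,0,0],"claw":3.0}
    - {"angular":[0,0,8.2],"xyz":[0,0,0],"claw":3.0}
    - {"angular":[0,0,8.2],"xyz":[0,0,0],"claw":3.0}
    - {"angular":[0,0,8.2],"xyz":[0,0,0],"claw":3.0}
    - {"angular":[0,0,8.2],"xyz":[0,0,0],"claw":3.0}
    - {"angular":[0,0,8.2],"xyz":[0,0,0],"claw":3.0}
    - {"angular":[0,0,8.2],"xyz":[0,0,0],"claw":3.0}

```text
t: 29.9
eef_pos: [0.5831, 0.0387, 0.2714]
ee_rot: [-2.895, -0.03, -1.505]
force: [0.3, -0.5, -0.8]
width: 0.0395
gripper_force: 20.0
```

```bash
python3 - <<'E'
from kin import *
np.set_printoptions(linewidth=200)
smark()
for n,k,tp in (("bar",1,.35),("ring",1,.4)):
    print(n);plan(inspose(n,k,tp,.12,opt=1))
E
```

```text
[295 147]
[[ 77  77  77  77  78  77  72  60  44  32  30  30  30  31  32  31  31  31  31  31  32  31  33  31  31  31  34]
 [ 77  76  77  77  78  78  77  62  40  31  31  31  31  31  31  31  31  31  31  30  31  31  32  30  31  30  38]
 [ 76  76  76  77  78  78  76  59  36  30  30  30  31  31  31  31  30  30  30  31  31  30  31  31  30  32  46]
 [ 76  76  76  76  77  76  71  53  34  31  31  31  30  31  31  30  31  31  31  31  31  30  30  30  30  34  50]
 [ 75  75  76  76  76  76  68  50  33  30  31  31  32  31  31  32  30  31  30  30  31  30  30  31  30  35  53]
 [ 76  75  76  76  76  76  65  46  31  31  31  31  30  31  31  30  30  29  31  31  31  31  31  31  31  40  58]
 [ 74  75  76  76  76  76  62  41  32  32  44  54  66  73  64  48  36  32  31  30  32  31  31  31  32  52  69]
 [ 75  75  75  76  77  75  59  36  34  60 107 133 162 177 160 125  93  61  38  31  30  30  31  30  35  56  74]
 [ 75  75  75  76  76  72  55  37  64 128 186 206 208 215 217 218 199 146  89  47  33  30  31  30  36  63  76]
 [ 76  76  76  76  76  69  51  54 120 171 184 169 153 153 164 180 202 211 174 107  52  32  
[... 1882 characters left out ...]
 41  44  44  45  44  45]
 [109  65  33  28  27  28  29  38  67  88  88  67  47  43  43  41  40  39  36  35  41  43  44  44  44  45  45]
 [ 83  47  30  27  27  27  34  61  85  92  80  58  45  44  43  44  44  43  42  41  43  43  44  44  44  43  44]
 [ 88  65  43  33  28  31  50  79  93  91  71  51  45  45  44  43  43  43  43  44  45  45  44  44  43  45  44]]
bar
t 29.95 q [ 0.48  0.05 -0.42  0.16 -0.89 -0.5 ] w 0.0401 pos [0.5831 0.0387 0.2714]
turn deg [ 2.1 -7.1 84.9] (rows 13 ) then shift cm [-7.95 12.94  7.37] (rows 5 )
ring
t 29.95 q [ 0.48  0.05 -0.42  0.16 -0.89 -0.5 ] w 0.0401 pos [0.5831 0.0387 0.2714]
turn deg [ 5.5 -8.3 89.5] (rows 13 ) then shift cm [ -2.06 -17.02   5.5 ] (rows 6 )
```

B is ring-marked, so it goes to ring slot 1.

>>> servo_tool:
  targets:
    - {"angular":[0.5,-0.75,8.14],"xyz":[0,0,0],"claw":3.0}
    - {"angular":[0.5,-0.75,8.14],"xyz":[0,0,0],"claw":3.0}
    - {"angular":[0.5,-0.75,8.14],"xyz":[0,0,0],"claw":3.0}
    - {"angular":[0.5,-0.75,8.14],"xyz":[0,0,0],"claw":3.0}
    - {"angular":[0.5,-0.75,8.14],"xyz":[0,0,0],"claw":3.0}
    - {"angular":[0.5,-0.75,8.14],"xyz":[0,0,0],"claw":3.0}
    - {"angular":[0.5,-0.75,8.14],"xyz":[0,0,0],"claw":3.0}
    - {"angular":[0.5,-0.75,8.14],"xyz":[0,0,0],"claw":3.0}
    - {"angular":[0.5,-0.75,8.14],"xyz":[0,0,0],"claw":3.0}
    - {"angular":[0.5,-0.75,8.14],"xyz":[0,0,0],"claw":3.0}
    - {"angular":[0.5,-0.75,8.14],"xyz":[0,0,0],"claw":3.0}
    - {"angular":[0,0,0],"xyz":[-0.34,-2.84,0.92],"claw":3.0}
    - {"angular":[0,0,0],"xyz":[-0.34,-2.84,0.92],"claw":3.0}
    - {"angular":[0,0,0],"xyz":[-0.34,-2.84,0.92],"claw":3.0}
    - {"angular":[0,0,0],"xyz":[-0.34,-2.84,0.92],"claw":3.0}
    - {"angular":[0,0,0],"xyz":[-0.34,-2.84,0.92],"claw":3.0}
    - {"angular":[0,0,0],"xyz":[-0.34,-2.84,0.92],"claw":3.0}
    - {"angular":[0,0,0],"xyz":[0,0,0],"claw":3.0}
    - {"angular":[0,0,0],"xyz":[0,0,0],"claw":3.0}

```text
t: 31.85
eef_pos: [0.638, -0.1284, 0.2288]
ee_rot: [-3.137, 0.399, -3.053]
force: [0.4, 0.2, 0.1]
width: 0.0398
gripper_force: 20.0
```

```bash
python3 - <<'E'
from kin import *
n,k,tp=("ring",1,.4)
plan(inspose(n,k,tp,.12,opt=1),inspose(n,k,tp,.003,opt=1),inspose(n,k,tp,.003,d=.22,nb=.002,opt=1),inspose(n,k,tp,.001,d=0.02,nb=.001,opt=1))
E
```

```text
t 31.85 q [ 0.11  0.14 -0.41  0.02 -0.63 -1.61] w 0.0398 pos [ 0.638  -0.1284  0.2288]
turn deg [ 0.1 -0.1  0.9] (rows 1 ) then shift cm [ 0.22  0.05 -0.09] (rows 1 )
turn deg [0. 0. 0.] (rows 0 ) then shift cm [-1.75 -0.   11.57] (rows 4 )
turn deg [0. 0. 0.] (rows 0 ) then shift cm [ 2.08  0.   -0.19] (rows 1 )
turn deg [0. 0. 0.] (rows 0 ) then shift cm [1.86 0.   0.44] (rows 1 )
```

>>> servo_tool:
  targets:
    - {"angular":[0,0,0.9],"xyz":[0.2,0.05,0],"claw":3.0}
    - {"angular":[0,0,0],"xyz":[-0.35,0,2.3],"claw":3.0}
    - {"angular":[0,0,0],"xyz":[-0.35,0,2.3],"claw":3.0}
    - {"angular":[0,0,0],"xyz":[-0.35,0,2.3],"claw":3.0}
    - {"angular":[0,0,0],"xyz":[-0.35,0,2.3],"claw":3.0}
    - {"angular":[0,0,0],"xyz":[-0.35,0,1.2],"claw":3.0}
    - {"angular":[0,0,0],"xyz":[0,0,1.0],"claw":3.0}
    - {"angular":[0,0,0],"xyz":[0,0,0],"claw":3.0}
    - {"angular":[0,0,0],"xyz":[0,0,0],"claw":3.0}

```text
t: 32.75
eef_pos: [0.6968, -0.1227, 0.131]
ee_rot: [3.14, 0.4, -3.07]
force: [-0.6, -0.2, 0.2]
width: 0.0399
gripper_force: 20.0
```

```bash
python3 - <<'E'
from kin import *
n,k,tp=("ring",1,.4)
plan(inspose(n,k,tp,.003,opt=1),inspose(n,k,tp,.003,d=.22,nb=.002,opt=1),inspose(n,k,tp,.001,d=0.02,nb=.001,opt=1),inspose(n,k,tp,.1,d=0.02,nb=.001,opt=1))
E
```

```text
t 32.75 q [ 0.11  0.33 -0.41  0.03 -0.43 -1.63] w 0.0399 pos [ 0.6968 -0.1227  0.131 ]
turn deg [ 0.1  0.  -0. ] (rows 1 ) then shift cm [ 0.1  -0.1   0.18] (rows 1 )
turn deg [0. 0. 0.] (rows 0 ) then shift cm [ 2.08  0.   -0.19] (rows 1 )
turn deg [0. 0. 0.] (rows 0 ) then shift cm [1.86 0.   0.44] (rows 1 )
turn deg [0. 0. 0.] (rows 0 ) then shift cm [ 1.48 -0.   -9.79] (rows 3 )
```

>>> servo_tool:
  targets:
    - {"angular":[0,0,0],"xyz":[0.1,-0.1,0.18],"claw":3.0}
    - {"angular":[0,0,0],"xyz":[0,0,0],"claw":3.0}
    - {"angular":[0,0,0],"xyz":[0.7,0,-0.1],"claw":3.0}
    - {"angular":[0,0,0],"xyz":[0.7,0,-0.05],"claw":3.0}
    - {"angular":[0,0,0],"xyz":[0.7,0,0],"claw":3.0}
    - {"angular":[0,0,0],"xyz":[0.65,0,0.1],"claw":3.0}
    - {"angular":[0,0,0],"xyz":[0.6,0,0.15],"claw":3.0}
    - {"angular":[0,0,0],"xyz":[0.55,0,0.15],"claw":3.0}
    - {"angular":[0,0,0],"xyz":[0,0,0],"claw":3.0}
    - {"angular":[0,0,0],"xyz":[0,0,0],"claw":3.0}
  force: 5

```text
t: 33.75
eef_pos: [0.6613, -0.1264, 0.1103]
ee_rot: [3.139, 0.398, -3.071]
force: [0.1, -0.8, -1.2]
width: 0.0396
gripper_force: 5.0
```

>>> servo_tool:
  targets:
    - {"angular":[0,0,0],"xyz":[0,0,0],"claw":6.0}
    - {"angular":[0,0,0],"xyz":[0,0,0],"claw":6.0}
    - {"angular":[0,0,0],"xyz":[0,0,0],"claw":6.0}
    - {"angular":[0,0,0],"xyz":[0,0,0],"claw":6.0}
    - {"angular":[0,0,0],"xyz":[0,0,0],"claw":6.0}
    - {"angular":[0,0,0],"xyz":[0.37,0,-2.45],"claw":6.0}
    - {"angular":[0,0,0],"xyz":[0.37,0,-2.45],"claw":6.0}
    - {"angular":[0,0,0],"xyz":[0.37,0,-2.45],"claw":6.0}
    - {"angular":[0,0,0],"xyz":[0.37,0,-2.45],"claw":6.0}
    - {"angular":[0,0,0],"xyz":[0,0,0],"claw":6.2}

```text
t: 34.75
eef_pos: [0.6105, -0.1304, 0.1991]
ee_rot: [3.14, 0.405, -3.071]
force: [-0.1, -0.4, -0.2]
width: 0.0613
gripper_force: 0.0
```

```bash
python3 - <<'E'
from kin import *
p,R,_=cur();H=p,R@Rn.from_euler("z",-168,degrees=True).as_matrix()
plan(H,binpose(0,up=.08,opt=2),binpose(0,opt=2)); tops()
f=viewer.grab_frame("top");g=viewer.grab_frame("side")
W=np.zeros((400,800,3),np.uint8)
W[:400,:400]=cv2.resize(f["color"][90:190,300:400],(400,400),interpolation=cv2.INTER_CUBIC)
W[:400,400:]=cv2.resize(g["color"][110:235,220:345],(400,400),interpolation=cv2.INTER_CUBIC)
cv2.imwrite("pics/p4.png",W)
E
```

```text
t 34.75 q [ 0.11  0.12 -0.51  0.03 -0.54 -1.63] w 0.0613 pos [ 0.6105 -0.1304  0.1991]
turn deg [   0.   -0. -168.] (rows 24 ) then shift cm [0. 0. 0.] (rows 0 )
turn deg [-3.5 -8.5 -4.6] (rows 2 ) then shift cm [-14.88 -26.53  -1.35] (rows 9 )
turn deg [0. 0. 0.] (rows 0 ) then shift cm [ 2.36 -0.    7.64] (rows 3 )
[([103, 0, 42, 24, 419], [126.1, 9.1]), ([14, 11, 20, 23, 264], [23.5, 22.7])]
```

View pics/p4.png

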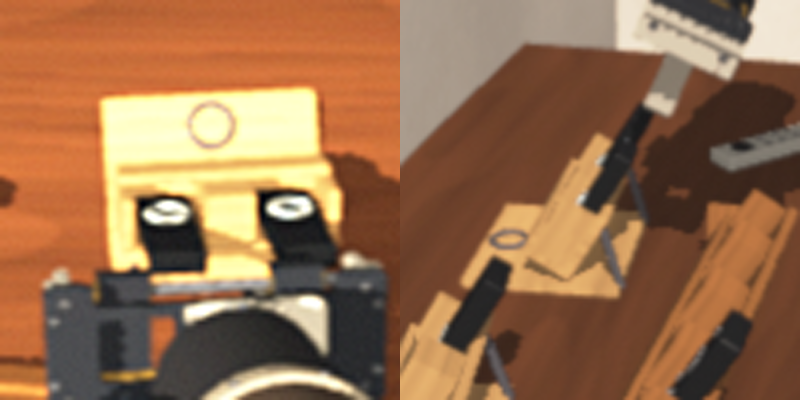

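```bash
python3 - <<'E'
from kin import *
plan(binpose(0,up=.08),binpose(0))
E
```

```text
t 34.9 q [ 0.11  0.13 -0.51  0.03 -0.53 -1.63] w 0.0615 pos [ 0.6101 -0.1302  0.1952]
turn deg [2.6 8.6 7.4] (rows 2 ) then shift cm [14.75 26.52 -1.72] (rows 9 )
turn deg [0. 0. 0.] (rows 0 ) then shift cm [-2.36  0.    7.64] (rows 3 )
```

>>> servo_tool:
  targets:
    - {"angular":[0.9,2.9,2.5],"xyz":[0,0,0],"claw":6.2}
    - {"angular":[0.9,2.9,2.5],"xyz":[0,0,0],"claw":6.2}
    - {"angular":[0.8,2.8,2.4],"xyz":[0,0,0],"claw":6.2}
    - {"angular":[0,0,0],"xyz":[1.48,2.65,-0.3],"claw":6.2}
    - {"angular":[0,0,0],"xyz":[1.48,2.65,-0.3],"claw":6.2}
    - {"angular":[0,0,0],"xyz":[1.48,2.65,-0.3],"claw":6.2}
    - {"angular":[0,0,0],"xyz":[1.48,2.65,-0.3],"claw":6.2}
    - {"angular":[0,0,0],"xyz":[1.48,2.65,-0.3],"claw":6.2}
    - {"angular":[0,0,0],"xyz":[1.48,2.65,-0.1],"claw":6.2}
    - {"angular":[0,0,0],"xyz":[1.48,2.65,-0.1],"claw":6.2}
    - {"angular":[0,0,0],"xyz":[1.48,2.65,0],"claw":6.2}
    - {"angular":[0,0,0],"xyz":[1.48,2.65,0],"claw":6.2}
    - {"angular":[0,0,0],"xyz":[1.48,2.65,0],"claw":6.2}
    - {"angular":[0,0,0],"xyz":[0,0,0],"claw":6.2}
    - {"angular":[0,0,0],"xyz":[0,0,0],"claw":6.2}

```text
t: 36.4
eef_pos: [0.4798, 0.1444, 0.1744]
ee_rot: [-3.14, 0.248, 3.079]
force: [-0.2, -0.3, -1.3]
width: 0.0618
gripper_force: 0.0
```

```bash
python3 - <<'E'
from kin import *
plan(binpose(0,up=.08),binpose(0));tops()
E
```

```text
t 36.4 q [ 0.81  0.01 -0.76  0.31 -0.66 -2.68] w 0.0618 pos [0.4798 0.1444 0.1744]
turn deg [-0.  -0.1  0.1] (rows 1 ) then shift cm [-0.1  -0.03 -0.07] (rows 1 )
turn deg [0. 0. 0.] (rows 0 ) then shift cm [-2.36  0.    7.64] (rows 3 )
[([14, 11, 40, 39, 571], [31.9, 33.0]), ([0, 41, 18, 9, 117], [6.7, 45.8])]
```

>>> servo_tool:
  targets:
    - {"angular":[0,0,0],"xyz":[-0.8,0,2.5],"claw":6.2}
    - {"angular":[0,0,0],"xyz":[-0.8,0,2.5],"claw":6.2}
    - {"angular":[0,0,0],"xyz":[-0.8,0,2.5],"claw":6.2}
    - {"angular":[0,0,0],"xyz":[0,0,0],"claw":6.2}
    - {"angular":[0,0,0],"xyz":[0,0,0],"claw":3.0}
    - {"angular":[0,0,0],"xyz":[0,0,0],"claw":3.0}
    - {"angular":[0,0,0],"xyz":[0,0,0],"claw":3.0}
    - {"angular":[0,0,0],"xyz":[0,0,0],"claw":3.0}
    - {"angular":[0,0,0],"xyz":[0,0,0],"claw":3.0}
    - {"angular":[0,0,0],"xyz":[0,0,0],"claw":3.0}
  force: 20

```text
t: 37.45
eef_pos: [0.5221, 0.1417, 0.1096]
ee_rot: [3.14, 0.251, 3.077]
force: [-3.2, 0.4, 7.1]
width: 0.0401
gripper_force: 20.0
```

>>> servo_tool:
  targets:
    - {"angular":[0,0,0],"xyz":[0.64,0,-2.08],"claw":3.0}
    - {"angular":[0,0,0],"xyz":[0.64,0,-2.08],"claw":3.0}
    - {"angular":[0,0,0],"xyz":[0.64,0,-2.08],"claw":3.0}
    - {"angular":[0,0,0],"xyz":[-2.5,0,-1.6],"claw":3.0}
    - {"angular":[0,0,0],"xyz":[-2.5,0,-1.6],"claw":3.0}
    - {"angular":[0,0,0],"xyz":[-2.5,0,-1.6],"claw":3.0}
    - {"angular":[0,0,0],"xyz":[-2.5,0,-1.6],"claw":3.0}
    - {"angular":[0,0,0],"xyz":[-2.5,0,-1.6],"claw":3.0}
    - {"angular":[0,0,-8.2],"xyz":[0,0,0],"claw":3.0}
    - {"angular":[0,0,-8.2],"xyz":[0,0,0],"claw":3.0}
    - {"angular":[0,0,-8.2],"xyz":[0,0,0],"claw":3.0}
    - {"angular":[0,0,-8.2],"xyz":[0,0,0],"claw":3.0}
    - {"angular":[0,0,-8.2],"xyz":[0,0,0],"claw":3.0}
    - {"angular":[0,0,-8.2],"xyz":[0,0,0],"claw":3.0}
    - {"angular":[0,0,-8.2],"xyz":[0,0,0],"claw":3.0}
    - {"angular":[0,0,-8.2],"xyz":[0,0,0],"claw":3.0}
    - {"angular":[0,0,-8.2],"xyz":[0,0,0],"claw":3.0}
    - {"angular":[0,0,-8.2],"xyz":[0,0,0],"claw":3.0}
    - {"angular":[0,0,-8.2],"xyz":[0,0,0],"claw":3.0}
    - {"angular":[0,0,-8.2],"xyz":[0,0,0],"claw":3.0}

```text
t: 39.45
eef_pos: [0.5886, 0.1367, 0.2724]
ee_rot: [-2.896, -0.037, -1.488]
force: [0.3, 0.2, -0.4]
width: 0.0397
gripper_force: 20.0
```

>>> servo_tool:
  targets:
    - {"angular":[0,0,-8.2],"xyz":[0,0,0],"claw":3.0}
    - {"angular":[0,0,-8.2],"xyz":[0,0,0],"claw":3.0}
    - {"angular":[0,0,-8.2],"xyz":[0,0,0],"claw":3.0}
    - {"angular":[0,0,-8.2],"xyz":[0,0,0],"claw":3.0}
    - {"angular":[0,0,-8.2],"xyz":[0,0,0],"claw":3.0}
    - {"angular":[0,0,-8.2],"xyz":[0,0,0],"claw":3.0}
    - {"angular":[0,0,-8.2],"xyz":[0,0,0],"claw":3.0}
    - {"angular":[0,0,-8.2],"xyz":[0,0,0],"claw":3.0}
    - {"angular":[0,0,-8.2],"xyz":[0,0,0],"claw":3.0}
    - {"angular":[0,0,-8.2],"xyz":[0,0,0],"claw":3.0}
    - {"angular":[0,0,-8.2],"xyz":[0,0,0],"claw":3.0}
    - {"angular":[0,0,0],"xyz":[0,0,0],"claw":3.0}

```text
t: 40.65
eef_pos: [0.5887, 0.1367, 0.2725]
ee_rot: [3.103, -0.246, 0.092]
force: [-0.7, 0.5, -0.4]
width: 0.04
gripper_force: 20.0
```

```bash
python3 - <<'E'
from kin import *
n,k,tp=("bar",1,.35)
plan(inspose(n,k,tp,.12))
E
```

```text
t 40.65 q [ 0.65  0.1  -0.39  0.2  -0.91  0.9 ] w 0.04 pos [0.5887 0.1367 0.2725]
turn deg [ 3.3  6.  -3.5] (rows 2 ) then shift cm [ 5.94 -3.35  6.76] (rows 3 )
```

>>> servo_tool:
  targets:
    - {"angular":[1.65,3.0,-1.75],"xyz":[0,0,0],"claw":3.0}
    - {"angular":[1.65,3.0,-1.75],"xyz":[0,0,0],"claw":3.0}
    - {"angular":[0,0,0],"xyz":[1.48,-0.84,1.69],"claw":3.0}
    - {"angular":[0,0,0],"xyz":[1.48,-0.84,1.69],"claw":3.0}
    - {"angular":[0,0,0],"xyz":[1.48,-0.84,1.69],"claw":3.0}
    - {"angular":[0,0,0],"xyz":[1.48,-0.84,1.69],"claw":3.0}
    - {"angular":[0,0,0],"xyz":[0,0,0],"claw":3.0}
    - {"angular":[0,0,0],"xyz":[0,0,0],"claw":3.0}

```text
t: 41.45
eef_pos: [0.6614, 0.182, 0.2285]
ee_rot: [-3.141, -0.348, 0.152]
force: [-0.4, -0.6, -0.9]
width: 0.0399
gripper_force: 20.0
```

```bash
python3 - <<'E'
from kin import *
n,k,tp=("bar",1,.35)
plan(inspose(n,k,tp,.003),inspose(n,k,tp,.003,d=.25,nb=.002),inspose(n,k,tp,.001,d=0.02,nb=.001),inspose(n,k,tp,.1,d=0.02,nb=.001))
E
```

```text
t 41.45 q [ 0.63  0.21 -0.39  0.25 -0.67  0.92] w 0.0399 pos [0.6614 0.182  0.2285]
turn deg [ 0.1  0.1 -0.3] (rows 1 ) then shift cm [ 2.36 -0.02 11.39] (rows 4 )
turn deg [0. 0. 0.] (rows 0 ) then shift cm [-2.23  0.   -0.19] (rows 1 )
turn deg [0. 0. 0.] (rows 0 ) then shift cm [-2.1  -0.    0.55] (rows 1 )
turn deg [0. 0. 0.] (rows 0 ) then shift cm [-1.97  0.   -9.7 ] (rows 3 )
```

>>> servo_tool:
  targets:
    - {"angular":[0,0,-0.3],"xyz":[0.47,0,2.2],"claw":3.0}
    - {"angular":[0,0,0],"xyz":[0.47,0,2.2],"claw":3.0}
    - {"angular":[0,0,0],"xyz":[0.47,0,2.2],"claw":3.0}
    - {"angular":[0,0,0],"xyz":[0.47,0,2.2],"claw":3.0}
    - {"angular":[0,0,0],"xyz":[0.47,0,1.4],"claw":3.0}
    - {"angular":[0,0,0],"xyz":[0,0,1.2],"claw":3.0}
    - {"angular":[0,0,0],"xyz":[0,0,0],"claw":3.0}
    - {"angular":[0,0,0],"xyz":[0,0,0],"claw":3.0}

```text
t: 42.25
eef_pos: [0.7219, 0.1916, 0.131]
ee_rot: [3.14, -0.35, 0.161]
force: [-0.1, -0.7, -1.5]
width: 0.0398
gripper_force: 20.0
```

```bash
python3 - <<'E'
from kin import *
n,k,tp=("bar",1,.35)
plan(inspose(n,k,tp,.003))
E
```

```text
t 42.25 q [ 0.58  0.39 -0.4   0.31 -0.48  0.9 ] w 0.0398 pos [0.7219 0.1916 0.131 ]
turn deg [ 0.  -0.   0.1] (rows 1 ) then shift cm [-0.06 -0.02  0.12] (rows 1 )
```

>>> servo_tool:
  targets:
    - {"angular":[0,0,0],"xyz":[0,0,0.12],"claw":3.0}
    - {"angular":[0,0,0],"xyz":[0,0,0],"claw":3.0}
    - {"angular":[0,0,0],"xyz":[-0.75,0,-0.1],"claw":3.0}
    - {"angular":[0,0,0],"xyz":[-0.75,0,-0.05],"claw":3.0}
    - {"angular":[0,0,0],"xyz":[-0.75,0,0],"claw":3.0}
    - {"angular":[0,0,0],"xyz":[-0.7,0,0.1],"claw":3.0}
    - {"angular":[0,0,0],"xyz":[-0.7,0,0.2],"claw":3.0}
    - {"angular":[0,0,0],"xyz":[-0.65,0,0.2],"claw":3.0}
    - {"angular":[0,0,0],"xyz":[0,0,0],"claw":3.0}
    - {"angular":[0,0,0],"xyz":[0,0,0],"claw":3.0}
  force: 5

```text
t: 43.25
eef_pos: [0.6834, 0.1852, 0.1108]
ee_rot: [3.139, -0.349, 0.161]
force: [0.5, -0.6, -1.0]
width: 0.0401
gripper_force: 5.0
```

>>> servo_tool:
  targets:
    - {"angular":[0,0,0],"xyz":[0,0,0],"claw":6.0}
    - {"angular":[0,0,0],"xyz":[0,0,0],"claw":6.0}
    - {"angular":[0,0,0],"xyz":[0,0,0],"claw":6.0}
    - {"angular":[0,0,0],"xyz":[0,0,0],"claw":6.0}
    - {"angular":[0,0,0],"xyz":[0,0,0],"claw":6.0}
    - {"angular":[0,0,0],"xyz":[-0.49,0,-2.42],"claw":6.0}
    - {"angular":[0,0,0],"xyz":[-0.49,0,-2.42],"claw":6.0}
    - {"angular":[0,0,0],"xyz":[-0.49,0,-2.42],"claw":6.0}
    - {"angular":[0,0,0],"xyz":[-0.49,0,-2.42],"claw":6.0}
    - {"angular":[0,0,0],"xyz":[0,0,-2.0],"claw":6.0}
    - {"angular":[0,0,0],"xyz":[0,0,0],"claw":6.0}

```text
t: 44.35
eef_pos: [0.6267, 0.1771, 0.218]
ee_rot: [-3.141, -0.355, 0.161]
force: [0.0, -0.6, 0.5]
width: 0.0603
gripper_force: 0.0
```

Now for the bin. I work out the push path with closed fingers and the tool vertical, and check the bar stand.

```bash
python3 - <<'E'
from kin import *
R=toolR(YB,2,0.)
A=np.array([.465,.0165,.17]);B=np.array([.465,.0165,.085])
for P in(A,B,B+[.075,0,0]): print(ik(P,R[:,2])[0].round(2))
plan((A,R),(B,R))
f=viewer.grab_frame("top");g=viewer.grab_frame("side")
W=np.zeros((400,800,3),np.uint8)
W[:400,:400]=cv2.resize(f["color"][90:190,200:300],(400,400),interpolation=cv2.INTER_CUBIC)
W[:400,400:]=cv2.resize(g["color"][135:285,175:325],(400,400),interpolation=cv2.INTER_CUBIC)
cv2.imwrite("pics/p5.png",W)
E
```

```text
[ 0.46  0.09 -0.54  0.   -0.94]
[ 0.46  0.2  -0.65 -0.   -0.72]
[ 0.39  0.31 -0.49 -0.   -0.77]
t 44.35 q [ 0.66  0.16 -0.5   0.29 -0.62  0.86] w 0.0603 pos [0.6267 0.1771 0.218 ]
turn deg [ -2.3 -20.2  12.8] (rows 4 ) then shift cm [-15.09  17.08   4.8 ] (rows 7 )
turn deg [0. 0. 0.] (rows 0 ) then shift cm [0.  0.  8.5] (rows 3 )
```

View pics/p5.png

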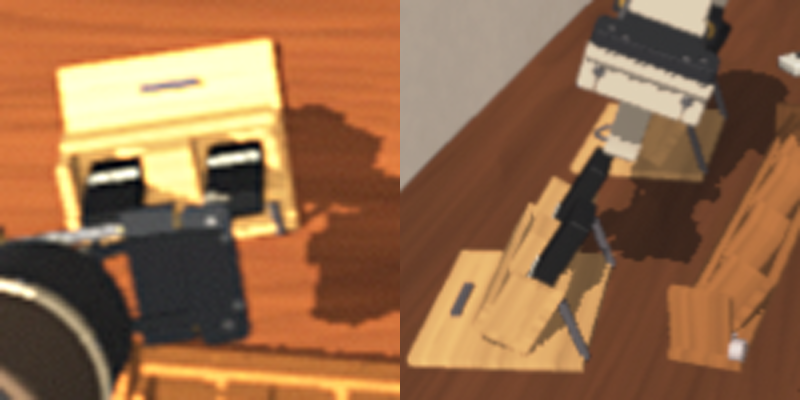

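Both bar remotes lie in place with their marks visible. Moving behind the bin.

>>> servo_tool:
  targets:
    - {"angular":[-0.58,-5.05,3.2],"xyz":[0,0,0],"claw":0}
    - {"angular":[-0.58,-5.05,3.2],"xyz":[0,0,0],"claw":0}
    - {"angular":[-0.58,-5.05,3.2],"xyz":[0,0,0],"claw":0}
    - {"angular":[-0.58,-5.05,3.2],"xyz":[0,0,0],"claw":0}
    - {"angular":[0,0,0],"xyz":[-1.89,2.13,0.6],"claw":0}
    - {"angular":[0,0,0],"xyz":[-1.89,2.13,0.6],"claw":0}
    - {"angular":[0,0,0],"xyz":[-1.89,2.13,0.6],"claw":0}
    - {"angular":[0,0,0],"xyz":[-1.89,2.13,0.6],"claw":0}
    - {"angular":[0,0,0],"xyz":[-1.89,2.13,0.6],"claw":0}
    - {"angular":[0,0,0],"xyz":[-1.89,2.13,0.6],"claw":0}
    - {"angular":[0,0,0],"xyz":[-1.89,2.13,0.6],"claw":0}
    - {"angular":[0,0,0],"xyz":[-1.89,2.13,0.6],"claw":0}
    - {"angular":[0,0,0],"xyz":[0,0,2.8],"claw":0}
    - {"angular":[0,0,0],"xyz":[0,0,2.8],"claw":0}
    - {"angular":[0,0,0],"xyz":[0,0,2.8],"claw":0}
    - {"angular":[0,0,0],"xyz":[0,0,0],"claw":0}
    - {"angular":[0,0,0],"xyz":[0,0,0],"claw":0}

```text
t: 46.15
eef_pos: [0.4634, 0.0154, 0.0829]
ee_rot: [3.137, 0.006, -0.065]
force: [1.1, 0.9, -0.2]
width: 0.0005
gripper_force: 0.0
```

>>> servo_tool:
  targets:
    - {"angular":[0,0,0],"xyz":[1,0,0],"claw":0}
    - {"angular":[0,0,0],"xyz":[1,0,0],"claw":0}
    - {"angular":[0,0,0],"xyz":[1,0,0],"claw":0}
    - {"angular":[0,0,0],"xyz":[1,0,0],"claw":0}
    - {"angular":[0,0,0],"xyz":[1,0,0],"claw":0}

```text
t: 46.65
eef_pos: [0.5125, 0.0119, 0.083]
ee_rot: [3.138, 0.007, -0.066]
force: [-8.2, 1.2, 6.0]
width: 0.0006
gripper_force: 3.9
```

>>> servo_tool:
  targets:
    - {"angular":[0,0,0],"xyz":[0.5,0,0],"claw":0}
    - {"angular":[0,0,0],"xyz":[0.5,0,0],"claw":0}
    - {"angular":[0,0,0],"xyz":[0.5,0,0],"claw":0}
    - {"angular":[0,0,0],"xyz":[0.5,0,0],"claw":0}
    - {"angular":[0,0,0],"xyz":[0.3,0,0],"claw":0}
    - {"angular":[0,0,0],"xyz":[0,0,0],"claw":0}

```text
t: 47.25
eef_pos: [0.537, 0.0109, 0.083]
ee_rot: [3.139, 0.003, -0.066]
force: [-1.6, -0.1, -0.1]
width: 0.0003
gripper_force: 0.4
```

>>> servo_tool:
  targets:
    - {"angular":[0,0,0],"xyz":[0.2,0,0],"claw":0}
    - {"angular":[0,0,0],"xyz":[0.2,0,0],"claw":0}

```text
t: 47.45
eef_pos: [0.5402, 0.0107, 0.083]
ee_rot: [3.139, 0.004, -0.065]
force: [-3.2, -0.4, 1.9]
width: 0.0004
gripper_force: 1.6
```

>>> servo_tool:
  targets:
    - {"angular":[0,0,0],"xyz":[0.2,0,0],"claw":0}
    - {"angular":[0,0,0],"xyz":[0.2,0,0],"claw":0}

```text
t: 47.65
eef_pos: [0.541, 0.0103, 0.0825]
ee_rot: [3.138, 0.01, -0.066]
force: [-20.8, 6.4, 14.2]
width: 0.0002
gripper_force: 10.5
```

The force jumped to 20 N, which is the end stop. Backing off and checking.

>>> servo_tool:
  targets:
    - {"angular":[0,0,0],"xyz":[-1,0,0],"claw":0}
    - {"angular":[0,0,0],"xyz":[-2,0,0],"claw":0}
    - {"angular":[0,0,0],"xyz":[-2,0,0],"claw":0}
    - {"angular":[0,0,0],"xyz":[-1,0,-4],"claw":0}
    - {"angular":[0,0,0],"xyz":[-1,0,-4],"claw":0}
    - {"angular":[0,0,0],"xyz":[0,-4.5,-2],"claw":0}
    - {"angular":[0,0,0],"xyz":[0,-4.5,-2],"claw":0}
    - {"angular":[0,0,0],"xyz":[0,4.5,0],"claw":0}
    - {"angular":[0,0,0],"xyz":[0,4.5,0],"claw":0}
    - {"angular":[0,0,0],"xyz":[0,4.5,0],"claw":0}
    - {"angular":[0,0,0],"xyz":[0,4.5,0],"claw":0}
    - {"angular":[0,0,0],"xyz":[0,4.5,0],"claw":0}
    - {"angular":[0,0,0],"xyz":[0,4.5,0],"claw":0}
    - {"angular":[0,0,0],"xyz":[0,0,0],"claw":0}

```text
t: 49.05
eef_pos: [0.4632, -0.1682, 0.2041]
ee_rot: [3.138, 0.002, -0.07]
force: [-0.4, 0.6, 0.2]
width: 0.0006
gripper_force: 0.0
```

```bash
python3 - <<'E'
from h import *
f=viewer.grab_frame("top");g=viewer.grab_frame("side")
W=np.zeros((600,800,3),np.uint8)
W[:300,:400]=cv2.resize(f["color"][90:225,205:385],(400,300),interpolation=cv2.INTER_CUBIC)
W[:,400:]=cv2.resize(g["color"][110:290,180:300+0],(400,600),interpolation=cv2.INTER_CUBIC)
W[300:600,:400]=cv2.resize(g["color"][140:280,260:447],(400,300),interpolation=cv2.INTER_CUBIC)
cv2.imwrite("pics/fin.png",W)
E
```

```text
(no output)
```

View pics/fin.png

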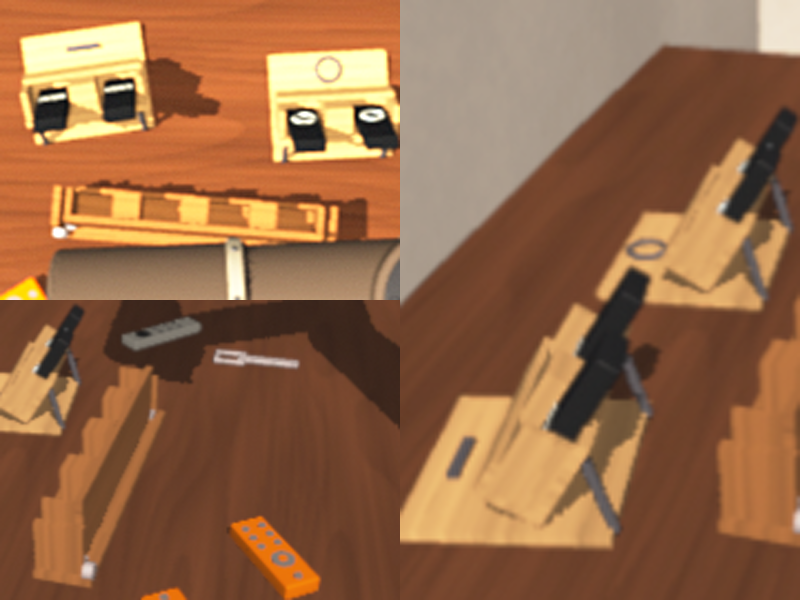

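The final picture shows all four remotes leaning marked side out, two rings and two bars each in the matching stand, and the bin upright. Handing in.

```bash
python3 -c "
from station import order
print(order.job_done())"
```

```text
the job is handed in; nothing more can be done
None
```

The job is handed in, with no verdict returned: the last pictures show both ring-marked remotes in the ring stand and both bar-marked ones in the bar stand, marked side out, and the empty bin pushed shut to its end stop.

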